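# Set up the indexing drill jig

### The job

Set up the indexing drill jig: lay every T-nut blank from the blue tray foot down in a nest of its own on the turning plate, and turn the plate clockwise by its black knob until the red mark stands at the yellow pointer and the sprung pawl has dropped in behind that tooth, easing the plate back against the pawl. Then, with the T-key and not with the fingers, tighten both brass lock screws clockwise to their stops, and stand the key back in its wooden block. Leave the other things on the bench alone.

Things in the scene. Friction and masses are not known exactly. Their poses are not given: they have to be found in the camera images.
- index_plate (a joint): turning plate (rad), growing CLOCKWISE from above: aluminium octagon 224 mm across flats on a steel 12-tooth ratchet wheel 264 mm across, 0.524 rad a tooth. 0 (or a whole turn more): red mark at the pointer, backed against the pawl; starts 0.7 to 2.3 short of it. Stiff: 0.45 N m, 0.8 as the pawl climbs; stays where left; goes back only until the pawl meets the tooth last passed.
- knob_grip (a point): centre of the black hexagonal hand knob on the plate's axis, 117 mm above the bench; the hexagon is 42 mm across flats, 30 mm high (102 to 132 mm above the bench), on a 26 mm post. Axes: those of the turning plate, +x to the red mark; pairs of flats face along +x, and 60 and 120 deg from it.
- red_mark (a point): the outer end of the red painted mark on the top of the plate, 110 mm from the axis, 56 mm above the bench; axes of the plate.
- pointer (a point): tip of the fixed yellow pointer on the jig's green octagonal base (310 mm across flats, 28 mm thick, fixed to the bench), 124 mm from the axis, 50 mm above the bench. Axes of the fixed jig, whose place and yaw differ from start to start: +x outward from the axis, y along the rim. At the pointer, the mark lies 14 mm inward of it and level with it in y.
- pawl (a joint): sprung steel pawl with a red tail on the rim (rad): -0.03 to 0.02 just after dropping in behind a tooth, then it climbs the next one to about 0.17 and drops as that tooth passes (index_plate 0 to 0.02 past a multiple of 0.524). A light spring (2 N) keeps it on the wheel.
- lock_left (a joint): turn of the left brass lock screw (rad), growing CLOCKWISE seen from above; captive, it does not rise or sink. Starts 0 to 0.2; tight against its stop at 1.05. Friction 0.06 N m.
- lock_left_head (a point): top centre of the left lock screw's square head, 12 x 12 mm, 14 mm high, its upper 6 mm tapering to 5 x 5 mm, on the axis of the screw, 70 mm above the bench, 148 mm from the jig's axis; the flange under the head is 26 mm across and 56 mm above the bench. Axes turn with the head, x and y square to its flats.
- lock_right (a joint): turn of the right brass lock screw; as lock_left.
- lock_right_head (a point): top centre of the right lock screw's head; as lock_left_head.
- key: steel T-key, upright, 112 mm tall, 280 g. Origin: centre of the mouth of its square socket at the lower end (14.5 mm inside, 22 mm outside, 20 mm deep, flats along x and y); z up; x along its 90 mm crossbar (10 mm thick, 104 mm up). Grip its hub, 24 mm (x) by 22 mm (y), 62 to 112 mm up, middle 87 mm up, closing along y.
- key_block: the key's wooden block, fixed, 100 (x) x 80 (y) x 45 mm, origin at the centre of its underside. In its middle a 30 mm square pocket (sides along x and y, 4 mm chamfer at the mouth), 36 mm deep (its floor 9 mm above the bench), in which the key stands with its socket down; four short drill shanks stand 22 mm out of its top near the corners.
- nest0 (a point): centre of the floor (the plate's top) of one of the four equal nests on the plate, 78 mm from the axis at 45, 135, 225 and 315 deg from the red mark (nest0 to nest3); +x points outward from the axis. A pocket 56 mm (x) by 40 mm (y) inside four fences 4 mm thick and 8 mm high; it turns with the plate.
- nest1 (a point): centre of the floor (the plate's top) of one of the four equal nests on the plate, 78 mm from the axis at 45, 135, 225 and 315 deg from the red mark (nest0 to nest3); +x points outward from the axis. A pocket 56 mm (x) by 40 mm (y) inside four fences 4 mm thick and 8 mm high; it turns with the plate.
- nest2 (a point): centre of the floor (the plate's top) of one of the four equal nests on the plate, 78 mm from the axis at 45, 135, 225 and 315 deg from the red mark (nest0 to nest3); +x points outward from the axis. A pocket 56 mm (x) by 40 mm (y) inside four fences 4 mm thick and 8 mm high; it turns with the plate.
- nest3 (a point): centre of the floor (the plate's top) of one of the four equal nests on the plate, 78 mm from the axis at 45, 135, 225 and 315 deg from the red mark (nest0 to nest3); +x points outward from the axis. A pocket 56 mm (x) by 40 mm (y) inside four fences 4 mm thick and 8 mm high; it turns with the plate.
- blank0: a steel T-nut blank, 300 g: a foot 50 (x) x 34 (y) x 14 mm with a neck 50 (x) x 20 (y) x 16 mm on it, 30 mm high in all. Origin: centre of its underside, x along its length. At the start they lie foot down in the fixed blue tray (190 x 190 mm, rim 16 mm high, floor 4 mm thick). Two to four of the four are present. It may lie either way round in any nest.
- blank1: a steel T-nut blank, 300 g: a foot 50 (x) x 34 (y) x 14 mm with a neck 50 (x) x 20 (y) x 16 mm on it, 30 mm high in all. Origin: centre of its underside, x along its length. At the start they lie foot down in the fixed blue tray (190 x 190 mm, rim 16 mm high, floor 4 mm thick). Two to four of the four are present. It may lie either way round in any nest.
- blank2: a steel T-nut blank, 300 g: a foot 50 (x) x 34 (y) x 14 mm with a neck 50 (x) x 20 (y) x 16 mm on it, 30 mm high in all. Origin: centre of its underside, x along its length. At the start they lie foot down in the fixed blue tray (190 x 190 mm, rim 16 mm high, floor 4 mm thick). Two to four of the four are present. It may lie either way round in any nest.
- blank3: a steel T-nut blank, 300 g: a foot 50 (x) x 34 (y) x 14 mm with a neck 50 (x) x 20 (y) x 16 mm on it, 30 mm high in all. Origin: centre of its underside, x along its length. At the start they lie foot down in the fixed blue tray (190 x 190 mm, rim 16 mm high, floor 4 mm thick). Two to four of the four are present. It may lie either way round in any nest.
- bearing: bystander: steel ball bearing ring, 62 mm across, 16 mm high, lying flat.
- paste_tin: bystander: round tin, 72 mm across, 50 mm high, upright.
- oil_bottle: bystander: green bottle with a red cap, 56 mm across, 130 mm high, upright.
- wrench: bystander: steel spanner, 160 mm long, lying flat.
- caliper: bystander: steel caliper with a black head, 210 mm long, lying flat.
Mind the look-alikes: they are no part of the job. What is meant by the key is not turquoise, and is the smaller of those in its own colour.

How it is judged:
By the outcome, as a careful person would: the job done as asked, in the order asked, and still so for the second after the job is handed in, with the robot touching nothing.
Of blank0, blank1, blank2, blank3 only 2 to 4 are there at a start; the rules pass over those that are not, and their reading is None.
At some moment in a run one of blank0, blank1, blank2, blank3 may be knocked a few centimetres aside while the robot is not near it.
It also fails if it takes over 210 s, if anything falls off the work surface, if the arm or the gripper's body presses on something with over 40 N, if the wrist force passes 120 N, or if a joint passes its speed limit or range.

### The arm

A 7-joint arm with a two-finger parallel gripper is mounted at the origin on the work surface. World frame = base frame: x ahead of the robot, y to its left, z up, the work surface at z = 0. Lengths are in m, angles in rad, forces in N, time in s.
With the tool pointing down it reaches from about 0.4 to 0.9 m from the base axis. Payload 5.6 kg.
Tool frame: the origin (TCP) lies at the centre of the arm's flange, where the gripper is bolted on; the fingertips stand 190 mm ahead of it and the grasp point (between the pads) lies 171 mm ahead of it; z points along the fingers, y is the line along which they close (so a half turn about z gives the same grasp; the last joint's range is limited). The gripper opens to 92 mm and grips with 3 to 60 N. Pads are 20 mm wide; open, the fingers measure 128 mm over their backs; the gripper's body (75 mm by 189 mm) begins 69 mm behind the grasp point.
Start: joints at [-1.38, 0.468, -0.012, 1.603, 0.006, 1.071, -0.056], TCP at [0.151, 0.632, 0.405] pointing down, gripper open.
Joint ranges: [-2.53, 2.53], [-0.31, 2.02], [-1.57, 1.55], [0.28, 2.44], [-1.29, 4.43], [0.15, 1.84], [-2.92, 2.92]. Speed limits (rad/s): [2.57, 2.57, 3.14, 3.14, 3.14, 3.14, 3.14].

### API

Orientations are given as a unit quaternion [w, x, y, z].
In Python, from plant import manip, eyes, find_in, place_of gives the robot as it stands.
- The arm moves only by the tool step_arm, never from a script. Its argument "rows" is a list of rows, each a list of 3 entries, a list of its own where there are three numbers: the shift along the tool's x, y, z in cm, then the turn, a rotation vector about the tool's x, y, z in degrees, then the finger opening in cm, from 0 to 9.19. In form: [[[x, y, z], [wx, wy, wz], gripper], ...]. A call has 1 to 12 rows; each row shifts and turns the commanded pose from where the row before left it, along the tool's axes as they then stand; what a row does not reach is not made up. A row lasts 1/12 s, in which the tool goes at most 41.7 mm and 7.16 degrees, less where a joint would pass 70% of its speed; a pose out of reach is approached as far as the arm can. A call with a gripper value outside its range is refused whole. The fingers move at their own pace and stop on an object; the grip force is fixed at half the most. Time passes only in rows, so rows that do not move let the fingers close. It gives the time, the measured TCP pose, the force, the opening and the grip force at its end, in the units of the state.
- manip.state(): the state, without advancing time (a new reading comes with each control period).
- eyes.get_image(name): name is "scene" or "top"; returns the picture (420x560x3 uint8, red, green, blue); there is no depth.
- eyes.camera_info(name): a dict with "K" (3x3 intrinsics, pixels), "R" (3x3) and "t" (3): a world point X has camera coordinates R X + t. Camera axes: x right, y down, z forward; pixel columns grow to the right and rows downward; lengths in m; the calibration is good to about 2 mm. A picture is of the moment at which its call begins. camera_info takes no time and is no camera call.
- manip.sign_off(): hands the job in; it is judged then, once.
Trained networks look in the newest picture that a camera, given by its name, has taken for a name from the list of things; names that differ only in an ending like _2 or _b are one class to them, and where a whole thing is asked for, a point or a joint stands for the part that bears it (a point fixed in the world has none). Each returns a list of dicts, best first, with "conf" (0 to 1); they miss things now and then, are a little off and sometimes report something else, mostly with a low value. They report only what shows in the picture. A call takes as long as a camera call. They do not tell look-alikes from the thing itself.
- find_in(camera, thing): "box" ([centre column, centre row, width, height] in pixels, round what is visible of it).
- place_of(camera, thing): "centre" ([column, row] in pixels: a listed point, or the origin of a listed thing).
The state is a dict: "time_s": time; "joint_positions": joint angles; "joint_vel": joint speeds; "joint_efforts": joint torques, N m; "position": TCP position; "tcp_rot": TCP orientation; "force": force on the tool from outside, world axes, zero at the start; "wrist_torque": the same for the moment, N m; "width": finger opening in m; "finger_force": force on a finger pad.
Only numpy, scipy, OpenCV 4.12 (cv2) and the standard library are available. Lean on these libraries where they do the work, as an engineer would, in place of code of your own. Each camera call takes 0.05 s, during which the arm holds its last target. There are 200 camera calls.

## Working session

There is one attempt and no reset: what is moved stays moved. The work goes in short steps, Python scripts to look and compute and a tool call to move; the robot and the scene stay as the last step left them, time stands still between calls to the robot, and variables do not carry over. Pictures are saved under pics/ and viewed, at most 14 in all, crops included, and the job is handed in when it is done.

Besides the shell and the picture viewer there is one more tool, called after "Call:" as name(argument=value, ...), one argument or row to a line, values as JSON. step_arm: Moves the arm, as the interface text tells. Its arguments: {"type":"object","properties":{"rows":{"type":"array"}},"required":["rows"]}

```bash
mkdir -p pics; ls; cat > h.py <<'E'
from plant import manip, eyes, find_in, place_of
import numpy as np, cv2
def snap(cam,name=None,crop=None,scale=1):
    im=eyes.get_image(cam)
    if name:
        b=im[:,:,::-1]
        if crop: b=b[crop[1]:crop[3],crop[0]:crop[2]]
        b=cv2.resize(b,None,fx=scale,fy=scale,interpolation=cv2.INTER_CUBIC)
        cv2.imwrite('pics/'+name+'.png',b)
    return im
def ray(cam,px,z):
    c=eyes.camera_info(cam);K,R,t=map(np.array,(c['K'],c['R'],c['t']))
    d=R.T@np.linalg.inv(K)@np.array([px[0],px[1],1.]);o=-R.T@t
    return o+d*(z-o[2])/d[2]
def proj(cam,X):
    c=eyes.camera_info(cam);K,R,t=map(np.array,(c['K'],c['R'],c['t']))
    p=K@(R@np.array(X)+t);return p[:2]/p[2]
E
python3 - <<'E'
from h import *
a=snap('top');b=snap('scene')
cv2.imwrite('pics/a.png',a[:,:,::-1]);cv2.imwrite('pics/b.png',b[:,:,::-1])
for c in('top','scene'):
    i=eyes.camera_info(c);R=np.array(i['R']);print(c,i['K'][0],(-R.T@np.array(i['t'])).round(3),R.round(2).tolist())
Z=dict(knob_grip=.117,red_mark=.056,pointer=.05,lock_left_head=.07,lock_right_head=.07,key=.009,key_block=0,nest0=.05,blank0=.004)
for n,z in Z.items():
    for c in('top','scene'):
        for d in place_of(c,n)[:6]:
            if d['conf']>.2:print(n,c,round(d['conf'],2),np.round(d['centre'],1),ray(c,d['centre'],z)[:2].round(4))
s=manip.state();print(s['time_s'],s['tcp_rot'],s['position'],s['force'])
E
```

```text
pics
top [508.02650721   0.         288.78104816] [0.339 0.034 1.675] [[0.01, -1.0, -0.0], [-0.99, -0.01, -0.12], [0.12, 0.0, -0.99]]
scene [383.25147655   0.         283.03840327] [ 0.92  -0.325  0.926] [[0.71, 0.71, -0.01], [0.59, -0.6, -0.54], [-0.39, 0.37, -0.84]]
knob_grip top 0.62 [298.3 208.5] [0.5585 0.01  ]
knob_grip scene 0.64 [280.7 211.3] [0.5508 0.0205]
knob_grip scene 0.44 [309.8 261. ] [ 0.6942 -0.0274]
red_mark top 0.89 [260.3 221.4] [0.5245 0.1308]
red_mark scene 0.64 [301.4 194.2] [0.5242 0.1257]
pointer top 0.58 [298.8 175.3] [0.6771 0.0078]
pointer scene 0.66 [309.9 258.1] [0.6702 0.0032]
lock_left_head scene 0.61 [312.1 181.3] [0.5218 0.1706]
lock_right_head top 0.57 [182.3 172.4] [0.6801 0.3833]
lock_right_head top 0.45 [201.5 230. ] [0.4942 0.3163]
lock_right_head scene 0.63 [309.7 182.9] [0.5208 0.1619]
lock_right_head scene 0.35 [223.6 232.8] [ 0.4715 -0.1072]
key top 0.61 [286.9 135.5] [0.822  0.0478]
key top 0.47 [154.2 307. ] [0.2489 0.4732]
key scene 0.78 [310.9  95.9] [0.2403 0.474 ]
key scene 0.7 [348.3 159.4] [0.5161 0.3453]
key scene 0.61 [371.2 292.6
[... 461 characters left out ...]
9 [308.  213.5] [0.5774 0.0957]
nest0 scene 0.7 [269.  199.7] [0.4706 0.0531]
nest0 scene 0.69 [253.5 230.5] [ 0.5116 -0.0425]
nest0 scene 0.65 [292.  250.6] [ 0.6239 -0.0134]
blank0 top 0.6 [390.8 226.2] [ 0.5172 -0.2978]
blank0 top 0.52 [383.1 249.8] [ 0.4391 -0.2711]
blank0 top 0.52 [418.7 227.7] [ 0.5128 -0.3899]
blank0 top 0.26 [200.7 232. ] [0.4939 0.3303]
blank0 scene 0.86 [147.3 326.4] [ 0.5023 -0.3848]
blank0 scene 0.85 [166.4 279.5] [ 0.4368 -0.2819]
blank0 scene 0.73 [130.  237.9] [ 0.2664 -0.2809]
blank0 scene 0.52 [184.1 308.2] [ 0.5293 -0.2954]
1.0 [2.58210870e-05 1.16662433e-01 9.93171624e-01 4.60768897e-05] [0.15061341 0.6323232  0.40472738] [0.6556519  0.13352161 0.63183435]
```

View pics/a.png

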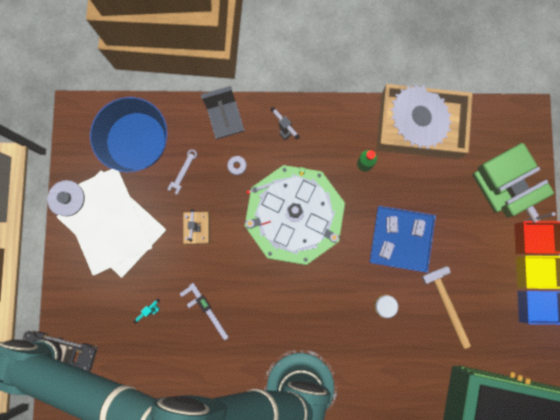

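View pics/b.png

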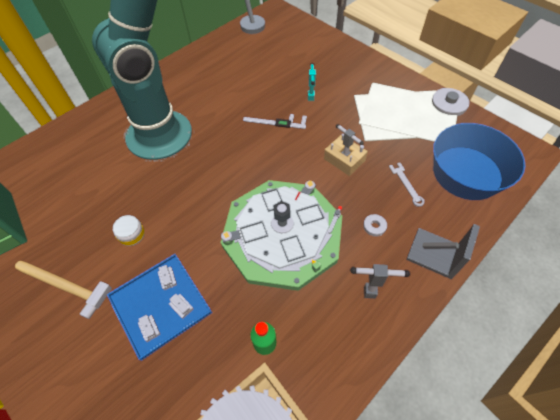

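The top view shows the jig axis at about (295,210), the pointer at (302,172), the key in its block at (198,227), and three blanks in the tray at (391,226), (386,249) and (418,228). The larger grey key at (286,122) and the turquoise one at (147,310) are look-alikes. I'll enlarge the jig next.

```bash
python3 - <<'E'
from h import *
a=cv2.imread('pics/a.png');b=cv2.imread('pics/b.png')
c1=cv2.resize(a[155:275,170:350],None,fx=4.4,fy=4.4,interpolation=cv2.INTER_CUBIC)
c2=cv2.resize(b[120:300,210:385],None,fx=3.3,fy=3.3,interpolation=cv2.INTER_CUBIC)
cv2.imwrite('pics/c1.png',c1[:600,:800]);cv2.imwrite('pics/c2.png',c2)
for k in('lock_left','pawl','index_plate'):
    for c in('top','scene'):
        for d in find_in(c,k)[:4]:
            if d['conf']>.2:print(k,c,round(d['conf'],2),np.round(d['box'],1))
E
```

```text
pawl top 0.63 [262.2 187.6  21.9   8.9]
pawl scene 0.4 [148.7 327.1  24.4  26.4]
index_plate top 0.61 [292.6 213.2  78.4  78.4]
index_plate scene 0.73 [280.1 227.9  94.8  87. ]
```

View pics/c1.png

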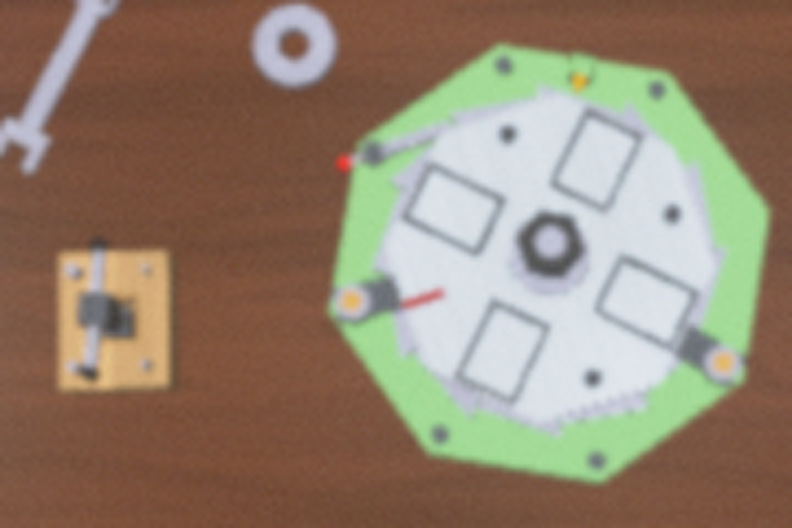

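View pics/c2.png

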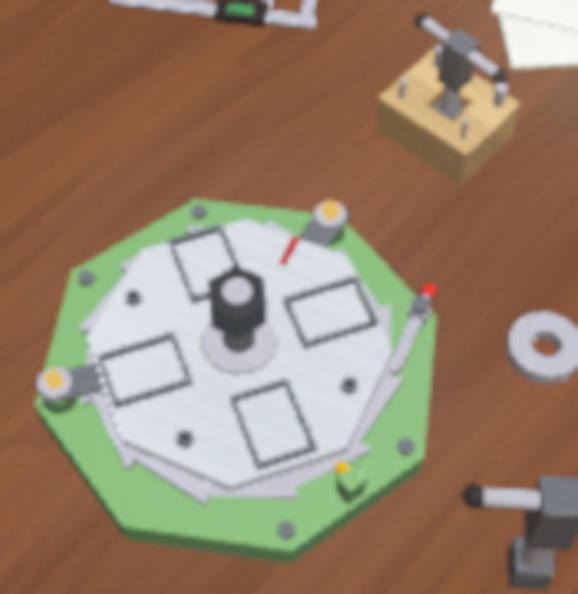

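The red mark is at about 9 o'clock (402,303 in the crop) and the pointer just past 12 (579,85), so the plate has to turn roughly 1.7 rad. The lock screws are at (351,302) and (723,362). Next I'll fit the jig pose and look at the tray.

```bash
cat >> h.py <<'E'
from scipy.optimize import least_squares
def fitjig(obs):
    "obs: list (cam,px,kind,guess-angle-offset) ; params cx,cy,plate angle,jig angle"
    pass
def axes(s=None):
    s=s or manip.state();w,x,y,z=s['tcp_rot']
    from scipy.spatial.transform import Rotation as Ro
    return s,Ro.from_quat([x,y,z,w]).as_matrix()
def plan(x,y,z,yaw=None,n=None,g=9,tcp=None):
    "grasp point target, yaw(deg)=direction of tool y mod 180; print rows"
    s,R=axes();p=np.array(s['position'])+R[:,2]*.171
    d=np.array([x,y,z])-p; y0=np.degrees(np.arctan2(R[1,1],R[0,1]))
    dy=0 if yaw is None else (yaw-y0+90)%180-90
    print('grasp',p.round(4),'yaw',round(y0,1),'d world cm',(d*100).round(2),'dyaw',round(dy,1),'j7',round(s['joint_positions'][6],2),'t',s['time_s'],'tool shift',(R.T@d*100).round(2))
    n=n or max(1,int(np.ceil(np.linalg.norm(d)/.04)),int(np.ceil(abs(dy)/7)))
    for i in range(n):
        a=np.radians(y0+dy*i/n);ty=np.array([np.cos(a),np.sin(a),0]);tz=np.array([0,0,-1.]);tx=np.cross(ty,tz)
        v=d/n*100;print([[round(float(v@tx),2),round(float(v@ty),2),round(float(v@tz),2)],[0,0,round(-dy/n,2)],g],end=',' if i<n-1 else '\n')
E
python3 - <<'E'
from h import *
a=cv2.imread('pics/a.png');b=cv2.imread('pics/b.png')
c1=cv2.resize(a[200:277,365:442],None,fx=5.2,fy=5.2,interpolation=cv2.INTER_CUBIC)
c2=cv2.resize(b[255:355,105:205],None,fx=4,fy=4,interpolation=cv2.INTER_CUBIC)
cv2.imwrite('pics/d.png',np.hstack([c1[:400,:400],c2]))
T=lambda u,v:(u/4.4+170,v/4.4+155); S=lambda u,v:(u/3.3+210,v/3.3+120)
nest=[('top',p) for p in [(302.8,191.),(287.6,233.5),(317.,222.4),(272.5,199.2)]]+[('scene',p) for p in [(308,213.5),(269,199.7),(253.5,230.5),(292,250.6)]]
nest+=[('top',T(597,160)),('top',T(453,209)),('top',T(503,351)),('top',T(647,301)),('scene',S(331,312)),('scene',S(205,263)),('scene',S(145,370)),('scene',S(273,424))]
Zn=.049
NP=[ray(c,p,Zn)[:2] for c,p in nest]
red=[ray('top',(260.3,221.4),.056),ray('scene',(301.4,194.2),.056),ray('top',T(401,306),.056),ray('scene',S(297,238),.056)]
poi=[ray('top',T(579,86),.05),ray('scene',S(342,466),.05)]
sc=[[ray('top',T(351,301),.07),ray('scene',S(331,212),.07)],[ray('top',T(723,361),.07),ray('scene',S(55,380),.07)]]
kn=[ray('top',T(550,241),.132),ray('scene',S(238,290),.132)]
for n,v in (('nest',NP),('red',red),('poi',poi),('sc0',sc[0]),('sc1',sc[1]),('knob',kn)):print(n,[list(np.round(q[:2],4)) for q in v])
def f(p):
    c=p[:2];r=[]
    for q in NP:
        r+=list(min((q-c-.078*np.array([np.cos(p[2]+k),np.sin(p[2]+k)]) for k in np.pi/4+np.arange(4)*np.pi/2),key=np.linalg.norm))
    for q in red:r+=list(q[:2]-c-.11*np.array([np.cos(p[2]),np.sin(p[2])]))
    for q in poi:r+=list(q[:2]-c-.124*np.array([np.cos(p[3]),np.sin(p[3])]))
    for l in sc:
        for q in l:r.append(np.linalg.norm(q[:2]-c)-.148)
    for q in kn:r+=list((q[:2]-c))
    return r
o=least_squares(f,[.555,.02,1.8,0],loss='soft_l1',f_scale=.002)
print(o.x.round(4),np.degrees(o.x[2:]),(np.array(f(o.x))*1000).round(1))
for l in sc: 
    m=np.mean([q[:2] for q in l],0);d=m-o.x[:2];print('screw',m.round(4),np.degrees(np.arctan2(d[1],d[0])))
print('key top hub',ray('top',T(95,308),.121)[:2],ray('scene',S(461,43),.121)[:2],'bar',ray('top',T(98,245),.113)[:2],ray('top',T(88,371),.113)[:2],ray('scene',S(421,20),.113)[:2],ray('scene',S(501,75),.113)[:2])
print('block',[ray('top',T(*q),.045)[:2].round(3) for q in [(57,251),(170,249),(170,388),(57,390)]])
E
```

```text
nest [[np.float64(0.6255), np.float64(-0.0054)], [np.float64(0.4867), np.float64(0.0429)], [np.float64(0.5232), np.float64(-0.0515)], [np.float64(0.5979), np.float64(0.0926)], [np.float64(0.577), np.float64(0.0961)], [np.float64(0.4701), np.float64(0.0535)], [np.float64(0.5111), np.float64(-0.0422)], [np.float64(0.6236), np.float64(-0.0131)], [np.float64(0.6243), np.float64(-0.0148)], [np.float64(0.5871), np.float64(0.091)], [np.float64(0.4825), np.float64(0.0534)], [np.float64(0.5199), np.float64(-0.0517)], [np.float64(0.5837), np.float64(0.0981)], [np.float64(0.4762), np.float64(0.0595)], [np.float64(0.5155), np.float64(-0.0447)], [np.float64(0.6207), np.float64(-0.0075)]]
red [[np.float64(0.5245), np.float64(0.1308)], [np.float64(0.5242), np.float64(0.1257)], [np.float64(0.5143), np.float64(0.1279)], [np.float64(0.5166), np.float64(0.128)]]
poi [[np.float64(0.6796), np.float64(-0.0013)], [np.float64(0.6826), np.float64(0.0035)]]
sc0 [[np.float64(0.5162), np.float64(0.1633)], [np.float64(0.5251), np.float64(0.1597)]]
sc1 [[np.float64(0.4745), np.float64(-0.1053)], [np.float64(0.4822), np.float64(-0.1061)]]
knob [[np.float64(0.5523), np.float64(0.0203)], [np.float64(0.5531), np.float64(0.0236)]]
[ 0.5533  0.0222  1.911  -0.1627] [109.49145312  -9.3223635 ] [  1.8   5.9   3.8 -12.9   3.5  -3.4  11.   -0.   -9.9   3.5 -12.8  -2.3
  -8.6   5.9  -0.1  -1.7   0.6  -3.4   0.2  -1.6  -0.4  -2.4   0.2  -3.5
  -3.2   5.4  -6.7   3.7  -4.2   3.5  -3.    3.9   7.9   4.8   7.6  -0.2
  -2.3   2.    0.    2.1   4.   -3.5   7.    1.4  -2.1  -7.6   1.9  -1.3
  -1.   -1.9  -0.2   1.3]
screw [0.5207 0.1615] 103.187765230248
screw [ 0.4784 -0.1057] -120.36645472527874
key top hub [0.50454297 0.33825879] [0.50631903 0.34048895] bar [0.55010903 0.33905738] [0.46097123 0.34339169] [0.45953415 0.34371981] [0.55016942 0.3423684 ]
block [array([0.555, 0.382]), array([0.557, 0.299]), array([0.454, 0.297]), array([0.452, 0.379])]
```

View pics/d.png

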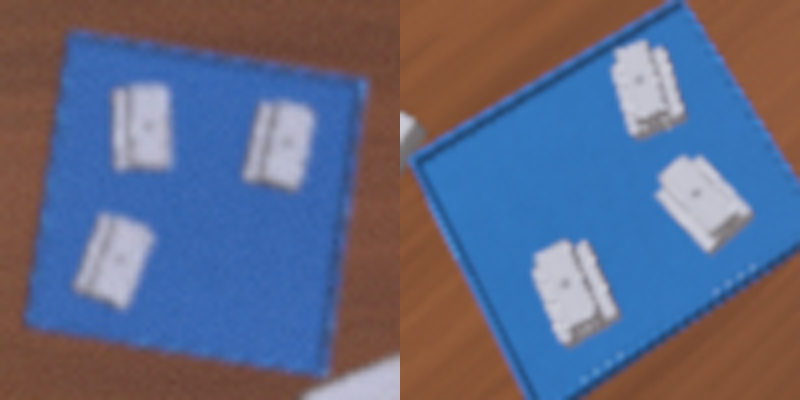

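The tray crop shows three blanks with centre dots at (149,127), (289,143) and (120,260) in the top half. The matching dots in the scene half are at (697,193), (565,284) and (640,79).

```bash
python3 - <<'E'
from h import *
T=lambda u,v:(u/4.4+170,v/4.4+155); S=lambda u,v:(u/3.3+210,v/3.3+120)
nest=[('top',T(597,160)),('top',T(453,209)),('top',T(503,351)),('top',T(647,301)),('scene',S(331,312)),('scene',S(205,263)),('scene',S(145,370)),('scene',S(273,424))]
NP=[ray(c,p,.056)[:2] for c,p in nest]
red=[ray('top',T(401,306),.056),ray('scene',S(297,238),.056)]
poi=[ray('top',T(579,86),.05),ray('scene',S(342,466),.05)]
kn=[ray('top',T(550,241),.132),ray('scene',S(238,290),.132)]
for cams in ('top','scene'):
  i0={'top':0,'scene':1}[cams]
  def f(p):
    c=p[:2];r=[]
    for q in NP[4*i0:4*i0+4]:
        r+=list(min((q-c-.078*np.array([np.cos(p[2]+k),np.sin(p[2]+k)]) for k in np.pi/4+np.arange(4)*np.pi/2),key=np.linalg.norm))
    q=red[i0];r+=list(q[:2]-c-.11*np.array([np.cos(p[2]),np.sin(p[2])]))
    q=poi[i0];r+=list(q[:2]-c-.124*np.array([np.cos(p[3]),np.sin(p[3])]))
    r+=list(kn[i0][:2]-c)
    return r
  o=least_squares(f,[.555,.02,1.91,-.16])
  print(cams,o.x.round(4),np.degrees(o.x[2:]),(np.array(f(o.x))*1000).round(1))
A=lambda u,v:(u/5.2+365,v/5.2+200);B=lambda u,v:((u-400)/4+105,v/4+255)
for n,t,s,e in (('A',(149,127),(697,193),[((130,85),(138,168)),((166,85),(172,165))]),('B',(289,143),(565,284),[((313,110),(298,188)),((262,103),(246,180))]),('C',(120,260),(640,79),[((153,235),(127,308)),((112,212),(80,290))])):
    y=[]
    for p,q in e:
        d=(ray('top',A(*p),.034)-ray('top',A(*q),.034));y.append(np.degrees(np.arctan2(d[1],d[0])))
    print(n,ray('top',A(*t),.034)[:2].round(4),ray('scene',B(*s),.034)[:2].round(4),'long axis yaw',np.round(y,1))
E
```

```text
top [ 0.553   0.0204  1.9133 -0.1695] [109.62453923  -9.71134479] [-0.4 -1.5 -0.4 -0.  -0.6 -0.4 -0.5 -1.2 -1.8  4.   4.4 -0.7 -0.7 -0.1]
scene [ 0.5535  0.0235  1.9143 -0.154 ] [109.68337892  -8.82142648] [-0.6  0.7 -3.3 -0.4 -1.5  0.  -0.9 -0.2  0.1  0.9  6.6 -1.  -0.4  0. ]
A [ 0.5199 -0.3012] [ 0.5241 -0.2972] long axis yaw [4.4 3.1]
B [ 0.5104 -0.3883] [ 0.5133 -0.384 ] long axis yaw [-12.2 -12.9]
C [ 0.4367 -0.2817] [ 0.4396 -0.2784] long axis yaw [-20.5 -23. ]
```

```bash
python3 - <<'E'
from h import *
plan(.53,.2,.25,94,g=6)
E
```

```text
grasp [0.1507 0.6323 0.2337] yaw 76.6 d world cm [ 37.93 -43.23   1.63] dyaw 17.4 j7 -0.06 t 1.3 tool shift [-46.92 -33.26  -1.63]
[[-3.13, -2.22, -0.11], [0, 0, np.float64(-1.16)], 6],[[-3.08, -2.28, -0.11], [0, 0, np.float64(-1.16)], 6],[[-3.04, -2.34, -0.11], [0, 0, np.float64(-1.16)], 6],[[-2.99, -2.4, -0.11], [0, 0, np.float64(-1.16)], 6],[[-2.94, -2.46, -0.11], [0, 0, np.float64(-1.16)], 6],[[-2.89, -2.52, -0.11], [0, 0, np.float64(-1.16)], 6],[[-2.84, -2.58, -0.11], [0, 0, np.float64(-1.16)], 6],[[-2.78, -2.64, -0.11], [0, 0, np.float64(-1.16)], 6],[[-2.73, -2.69, -0.11], [0, 0, np.float64(-1.16)], 6],[[-2.67, -2.75, -0.11], [0, 0, np.float64(-1.16)], 6],[[-2.62, -2.8, -0.11], [0, 0, np.float64(-1.16)], 6],[[-2.56, -2.85, -0.11], [0, 0, np.float64(-1.16)], 6],[[-2.5, -2.9, -0.11], [0, 0, np.float64(-1.16)], 6],[[-2.44, -2.95, -0.11], [0, 0, np.float64(-1.16)], 6],[[-2.38, -3.0, -0.11], [0, 0, np.float64(-1.16)], 6]
```

Call:
step_arm(
  rows=[
    [[-3.1,-2.2,-0.1],[0,0,0],6],
    [[-3.1,-2.2,-0.1],[0,0,0],6],
    [[-3.1,-2.2,-0.1],[0,0,0],6],
    [[-3.1,-2.2,-0.1],[0,0,0],6],
    [[-3.1,-2.2,-0.1],[0,0,0],6],
    [[-3.1,-2.2,-0.1],[0,0,0],6],
    [[-3.1,-2.2,-0.1],[0,0,0],6],
    [[-3.1,-2.2,-0.1],[0,0,0],6],
    [[-3.1,-2.2,-0.1],[0,0,0],6],
    [[-3.1,-2.2,-0.1],[0,0,0],6],
    [[-3.1,-2.2,-0.1],[0,0,0],6],
    [[-3.1,-2.2,-0.1],[0,0,0],6],
  ],
)

```text
time_s: 2.3
position: [0.4522, 0.2877, 0.4171]
tcp_rot: [0.0, 0.117, 0.993, 0.0]
force: [0.7, 0.1, -0.4]
width: 0.0601
finger_force: 0.0
```

```bash
sed -i 's/round(-dy\/n,2)/round(float(-dy\/n),2)/' h.py; python3 - <<'E'
from h import *
plan(.522,-.299,.20,94,g=6)
E
```

```text
grasp [0.4523 0.2878 0.2461] yaw 76.6 d world cm [  6.97 -58.68  -4.61] dyaw 17.4 j7 0.76 t 2.3 tool shift [-20.36 -55.47   4.58]
[[-1.36, -3.7, 0.31], [0, 0, -1.16], 6],[[-1.28, -3.72, 0.31], [0, 0, -1.16], 6],[[-1.21, -3.75, 0.31], [0, 0, -1.16], 6],[[-1.13, -3.77, 0.31], [0, 0, -1.16], 6],[[-1.05, -3.8, 0.31], [0, 0, -1.16], 6],[[-0.98, -3.82, 0.31], [0, 0, -1.16], 6],[[-0.9, -3.84, 0.31], [0, 0, -1.16], 6],[[-0.82, -3.85, 0.31], [0, 0, -1.16], 6],[[-0.74, -3.87, 0.31], [0, 0, -1.16], 6],[[-0.67, -3.88, 0.31], [0, 0, -1.16], 6],[[-0.59, -3.9, 0.31], [0, 0, -1.16], 6],[[-0.51, -3.91, 0.31], [0, 0, -1.16], 6],[[-0.43, -3.92, 0.31], [0, 0, -1.16], 6],[[-0.35, -3.92, 0.31], [0, 0, -1.16], 6],[[-0.27, -3.93, 0.31], [0, 0, -1.16], 6]
```

Call:
step_arm(
  rows=[
    [[0,0,0],[0,0,-5.8],6],
    [[0,0,0],[0,0,-5.8],6],
    [[0,0,0],[0,0,-5.8],6],
    [[-0.3,-3.9,0.3],[0,0,0],6],
    [[-0.3,-3.9,0.3],[0,0,0],6],
    [[-0.3,-3.9,0.3],[0,0,0],6],
    [[-0.3,-3.9,0.3],[0,0,0],6],
    [[-0.3,-3.9,0.3],[0,0,0],6],
    [[-0.3,-3.9,0.3],[0,0,0],6],
    [[-0.3,-3.9,0.3],[0,0,0],6],
    [[-0.3,-3.9,0.3],[0,0,0],6],
    [[-0.3,-3.9,0.3],[0,0,0],6],
  ],
)

```text
time_s: 3.3
position: [0.5026, -0.0608, 0.39]
tcp_rot: [0.0, -0.035, 0.999, 0.0]
force: [0.7, 1.0, 0.0]
width: 0.0599
finger_force: 0.0
```

```bash
python3 - <<'E'
from h import *
plan(.522,-.299,.04,94,g=6)
for c in('top','scene'):
    eyes.get_image(c)
    for d in place_of(c,'blank0')[:4]:print(c,round(d['conf'],2),np.round(d['centre'],1),ray(c,d['centre'],.004)[:2].round(3))
E
```

```text
grasp [ 0.5028 -0.0608  0.219 ] yaw 94.0 d world cm [  1.92 -23.82 -17.9 ] dyaw -0.0 j7 1.79 t 3.3 tool shift [ -0.23 -23.9   17.89]
[[-0.03, -2.99, 2.24], [0, 0, 0.0], 6],[[-0.03, -2.99, 2.24], [0, 0, 0.0], 6],[[-0.03, -2.99, 2.24], [0, 0, 0.0], 6],[[-0.03, -2.99, 2.24], [0, 0, 0.0], 6],[[-0.03, -2.99, 2.24], [0, 0, 0.0], 6],[[-0.03, -2.99, 2.24], [0, 0, 0.0], 6],[[-0.03, -2.99, 2.24], [0, 0, 0.0], 6],[[-0.03, -2.99, 2.24], [0, 0, 0.0], 6]
top 0.68 [417.7 227. ] [ 0.515 -0.387]
top 0.61 [390.3 226.6] [ 0.516 -0.296]
top 0.54 [384.7 250.3] [ 0.437 -0.276]
top 0.37 [296.3 209.1] [0.572 0.015]
scene 0.87 [147.2 328.7] [ 0.507 -0.388]
scene 0.7 [179.6 306.6] [ 0.518 -0.301]
scene 0.53 [166.7 278.1] [ 0.434 -0.279]
```

Call:
step_arm(
  rows=[
    [[0,-4.0,0],[0,0,0],6],
    [[0,-4.0,0],[0,0,0],6],
    [[0,-4.0,0],[0,0,0],6],
    [[-0.2,-4.0,0],[0,0,0],6],
    [[0,-4.0,0],[0,0,0],6],
    [[0,-3.9,0],[0,0,0],6],
    [[0,0,3.9],[0,0,0],6],
    [[0,0,3.9],[0,0,0],6],
    [[0,0,3.9],[0,0,0],6],
    [[0,0,3.9],[0,0,0],6],
    [[0,0,1.1],[0,0,0],6],
    [[0,0,1.1],[0,0,0],6],
  ],
)

```text
time_s: 4.5
position: [0.5218, -0.2954, 0.2101]
tcp_rot: [-0.001, -0.036, 0.999, 0.001]
force: [-0.2, -0.6, 1.6]
width: 0.0599
finger_force: 0.0
```

Call:
step_arm(
  rows=[
    [[0,0,0],[0,0,0],4],
    [[0,0,0],[0,0,0],3],
    [[0,0,0],[0,0,0],2],
    [[0,0,0],[0,0,0],1],
    [[0,0,0],[0,0,0],0.5],
    [[0,0,0],[0,0,0],0.5],
    [[0,0,-1],[0,0,0],0.5],
    [[0,0,-2],[0,0,0],0.5],
  ],
)

```text
time_s: 5.17
position: [0.5203, -0.2965, 0.2402]
tcp_rot: [-0.002, -0.035, 0.999, 0.001]
force: [-0.0, 0.5, -3.5]
width: 0.0197
finger_force: 29.9
```

```bash
python3 - <<'E'
from h import *
plan(.5867,.0925,.20,154.65,g=0.5)
eyes.get_image('top');snap('scene','g1',(110,240,230,360),5)
E
```

```text
grasp [ 0.5194 -0.2961  0.0693] yaw 94.0 d world cm [ 6.73 38.86 13.07] dyaw 60.7 j7 2.36 t 5.1667 tool shift [ -9.36  38.33 -13.02]
[[-0.86, 3.48, -1.19], [0, 0, -5.51], 0.5],[[-1.19, 3.38, -1.19], [0, 0, -5.51], 0.5],[[-1.51, 3.25, -1.19], [0, 0, -5.51], 0.5],[[-1.81, 3.09, -1.19], [0, 0, -5.51], 0.5],[[-2.1, 2.91, -1.19], [0, 0, -5.51], 0.5],[[-2.37, 2.69, -1.19], [0, 0, -5.51], 0.5],[[-2.62, 2.45, -1.19], [0, 0, -5.51], 0.5],[[-2.84, 2.19, -1.19], [0, 0, -5.51], 0.5],[[-3.04, 1.9, -1.19], [0, 0, -5.51], 0.5],[[-3.21, 1.6, -1.19], [0, 0, -5.51], 0.5],[[-3.35, 1.29, -1.19], [0, 0, -5.51], 0.5]
```

Call:
step_arm(
  rows=[
    [[0,0,-4],[0,0,0],0.5],
    [[0,0,-4],[0,0,0],0.5],
    [[0,0,-4],[0,0,0],0.5],
    [[-0.9,3.5,0],[0,0,-5.5],0.5],
    [[-1.2,3.4,0],[0,0,-5.5],0.5],
    [[-1.5,3.2,0],[0,0,-5.5],0.5],
    [[-1.8,3.1,0],[0,0,-5.5],0.5],
    [[-2.1,2.9,0],[0,0,-5.5],0.5],
    [[-2.4,2.7,0],[0,0,-5.5],0.5],
    [[-2.6,2.4,0],[0,0,-5.5],0.5],
    [[-2.8,2.2,0],[0,0,-5.5],0.5],
    [[-3.0,1.9,0],[0,0,-5.5],0.5],
  ],
)

```text
time_s: 6.27
position: [0.5766, 0.0214, 0.3611]
tcp_rot: [-0.0, -0.452, 0.892, 0.0]
force: [1.0, 0.6, -4.2]
width: 0.0194
finger_force: 29.9
```

Call:
step_arm(
  rows=[
    [[-3.2,1.6,0],[0,0,-5.5],0.5],
    [[-3.3,1.3,0],[0,0,-5.6],0.5],
    [[0,0,1.5],[0,0,0],0.5],
    [[0,0,3],[0,0,0],0.5],
    [[0,0,0],[0,0,0],0.5],
  ],
)

```text
time_s: 6.68
position: [0.5866, 0.0904, 0.3114]
tcp_rot: [-0.005, -0.535, 0.845, 0.002]
force: [-2.1, -1.3, -4.5]
width: 0.0195
finger_force: 29.9
```

```bash
python3 - <<'E'
from h import *
plan(.5867,.0925,.092,154.65,g=0.5)
eyes.get_image('top');snap('scene','g1',(225,155,355,285),4.5)
E
```

```text
grasp [0.585  0.0901 0.1404] yaw 154.7 d world cm [ 0.17  0.24 -4.84] dyaw -0.0 j7 2.54 t 6.6833 tool shift [-0.32 -0.09  4.84]
[[-0.15, -0.03, 2.42], [0, 0, 0.02], 0.5],[[-0.15, -0.03, 2.42], [0, 0, 0.02], 0.5]
```

View pics/g1.png

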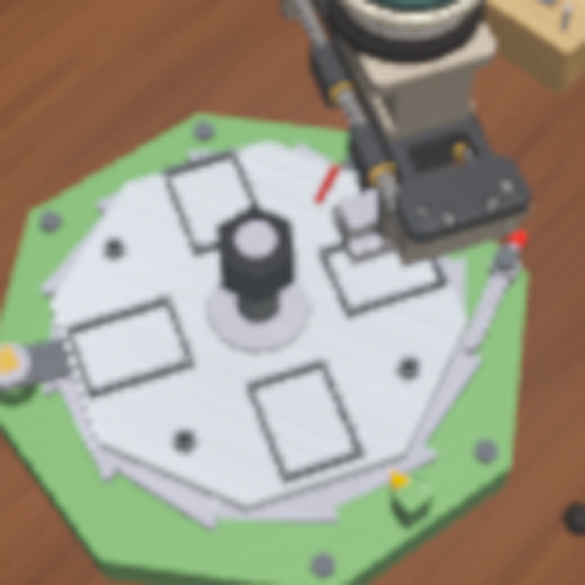

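The blank hangs over the nest at about (385,240) in the crop, with its inner end near (362,228). I'll check the predicted corners against that.

```bash
python3 - <<'E'
from h import *
s,R=axes();g=np.array(s['position'])+R[:,2]*.171
u=np.array([.553,.022,0])-g;u[2]=0;r=R[:,0].copy();r[2]=0;r/=np.linalg.norm(r);r*=np.sign(r@u);t=R[:,1]
b=g.copy();b[2]-=.035
for nm,h,w in(('foot bot',0,.017),('foot top',.014,.017),('neck top',.03,.01)):
    for sg in(-1,1):
        P=b+r*.025+sg*w*t+np.array([0,0,h]);q=proj('scene',P);print(nm,((q-[225,155])*4.5).round(0))
E
```

```text
foot bot [353. 263.]
foot bot [331. 215.]
foot top [354. 249.]
foot top [332. 201.]
neck top [350. 223.]
neck top [337. 195.]
```

Call:
step_arm(
  rows=[
    [[-0.3,-0.1,0],[0,0,0],0.5],
    [[0,0,2],[0,0,0],0.5],
    [[0,0,1.5],[0,0,0],0.5],
    [[0,0,0.7],[0,0,0],0.5],
    [[0,0,0.4],[0,0,0],0.5],
    [[0,0,0.1],[0,0,0],0.5],
    [[0,0,0],[0,0,0],0.5],
    [[0,0,0],[0,0,0],0.5],
  ],
)

```text
time_s: 7.45
position: [0.5914, 0.0918, 0.2726]
tcp_rot: [0.0, -0.534, 0.846, -0.0]
force: [-5.5, -1.2, 8.9]
width: 0.0195
finger_force: 30.0
```

```bash
python3 - <<'E'
from h import *
plan(.5867,.0925,.092,154.65,g=0.5)
E
```

```text
grasp [0.5915 0.0919 0.1016] yaw 154.5 d world cm [-0.48  0.06 -0.96] dyaw 0.1 j7 2.54 t 7.45 tool shift [0.15 0.46 0.96]
[[0.15, 0.46, 0.96], [0, 0, -0.1], 0.5]
```

Call:
step_arm(
  rows=[
    [[0,0,-0.6],[0,0,0],0.5],
    [[0,0,-0.6],[0,0,0],0.5],
    [[0,0,0],[0,0,0],0.5],
    [[0,0,0],[0,0,0],0.5],
    [[0,0,0],[0,0,0],0.5],
    [[0,0,0],[0,0,0],0.5],
  ],
)

```text
time_s: 7.95
position: [0.5911, 0.0922, 0.2815]
tcp_rot: [-0.0, -0.534, 0.845, 0.0]
force: [-0.1, 0.5, -4.1]
width: 0.0195
finger_force: 29.9
```

```bash
python3 - <<'E'
from h import *
s,R=axes();print(R.round(3).tolist(),s['force'],s['joint_vel'])
plan(.5867,.0925,.092,154.65,g=0.5)
eyes.get_image('top');snap('scene','g2',(225,155,355,285),4.5)
E
```

```text
[[-0.429, -0.903, -0.0], [-0.903, 0.429, -0.0], [0.0, 0.0, -1.0]] [-0.07514951  0.51659797 -4.11694036] [ 0.00108252  0.00429883 -0.00065112  0.00012778  0.00030894 -0.00045784
 -0.00181318]
grasp [0.5911 0.0922 0.1105] yaw 154.6 d world cm [-0.44  0.03 -1.85] dyaw 0.1 j7 2.54 t 7.95 tool shift [0.16 0.4  1.85]
[[0.16, 0.41, 1.85], [0, 0, -0.05], 0.5]
```

View pics/g2.png

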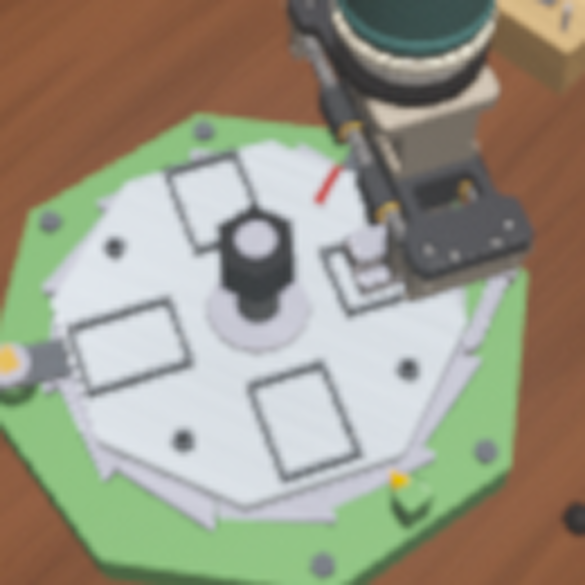

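The blank's inner end is at about (372,285), a few mm off the nest corners at (322,252) and (350,312). The earlier reading was taken before the arm had settled, so I'll correct for that.

Call:
step_arm(
  rows=[
    [[0.1,0.4,0],[0,0,0],0.5],
    [[0,0,0],[0,0,0],0.5],
    [[0,0,0],[0,0,0],0.5],
    [[0,0,0.6],[0,0,0],0.5],
    [[0,0,0.6],[0,0,0],0.5],
    [[0,0,0.4],[0,0,0],0.5],
    [[0,0,0.2],[0,0,0],0.5],
    [[0,0,0],[0,0,0],0.5],
    [[0,0,0],[0,0,0],0.5],
    [[0,0,0],[0,0,0],0.5],
  ],
)

```text
time_s: 8.88
position: [0.5873, 0.0928, 0.2648]
tcp_rot: [0.0, -0.534, 0.845, -0.0]
force: [-3.9, -1.1, 8.9]
width: 0.0193
finger_force: 30.0
```

```bash
python3 - <<'E'
from h import *
plan(.5867,.0925,.092,154.65,g=0.5)
E
```

```text
grasp [0.5873 0.0928 0.0938] yaw 154.6 d world cm [-0.06 -0.03 -0.18] dyaw 0.1 j7 2.54 t 8.8833 tool shift [0.05 0.04 0.18]
[[0.05, 0.04, 0.18], [0, 0, -0.07], 0.5]
```

Call:
step_arm(
  rows=[
    [[0.1,0.1,0],[0,0,0],0.5],
    [[0,0,0],[0,0,0],0.5],
    [[0,0,0],[0,0,0],0.5],
    [[0,0,0],[0,0,0],0.5],
  ],
)

```text
time_s: 9.22
position: [0.5867, 0.0927, 0.2648]
tcp_rot: [0.001, -0.534, 0.845, -0.0]
force: [-0.2, -0.6, 6.6]
width: 0.0196
finger_force: 30.0
```

Call:
step_arm(
  rows=[
    [[0,0,-0.1],[0,0,0],2.5],
    [[0,0,0],[0,0,0],4],
    [[0,0,0],[0,0,0],5],
    [[0,0,0],[0,0,0],6],
    [[0,0,-2],[0,0,0],6],
    [[0,0,-4],[0,0,0],6],
    [[0,0,-4],[0,0,0],6],
    [[0,0,0],[0,0,0],6],
  ],
)

```text
time_s: 9.88
position: [0.588, 0.0928, 0.3721]
tcp_rot: [0.006, -0.534, 0.845, -0.002]
force: [1.2, -0.2, 0.5]
width: 0.0598
finger_force: 0.0
```

```bash
python3 - <<'E'
from h import *
for c in('top','scene'):
    eyes.get_image(c)
    for d in place_of(c,'blank0')[:5]:print(c,round(d['conf'],2),np.round(d['centre'],1),ray(c,d['centre'],.004)[:2].round(3))
plan(.438,-.28,.20,68.5,g=6)
E
```

```text
top 0.71 [382.7 254.7] [ 0.423 -0.27 ]
top 0.66 [417.6 226.8] [ 0.516 -0.386]
scene 0.84 [308.2 216.2] [0.566 0.112]
scene 0.7 [273.2 123.3] [0.237 0.294]
scene 0.56 [168.5 279.4] [ 0.44  -0.278]
scene 0.33 [225.5 233.2] [ 0.442 -0.088]
grasp [0.5849 0.0925 0.1926] yaw 154.6 d world cm [-14.69 -37.25   0.74] dyaw -86.1 j7 2.53 t 10.0833 tool shift [39.95 -2.7  -0.7 ]
[[3.07, -0.21, -0.06], [0, 0, 6.62], 6],[[3.03, -0.56, -0.06], [0, 0, 6.62], 6],[[2.94, -0.91, -0.06], [0, 0, 6.62], 6],[[2.82, -1.24, -0.06], [0, 0, 6.62], 6],[[2.66, -1.56, -0.06], [0, 0, 6.62], 6],[[2.46, -1.85, -0.06], [0, 0, 6.62], 6],[[2.23, -2.12, -0.06], [0, 0, 6.62], 6],[[1.97, -2.37, -0.06], [0, 0, 6.62], 6],[[1.68, -2.58, -0.06], [0, 0, 6.62], 6],[[1.38, -2.76, -0.06], [0, 0, 6.62], 6],[[1.05, -2.9, -0.06], [0, 0, 6.62], 6],[[0.71, -3.0, -0.06], [0, 0, 6.62], 6],[[0.36, -3.06, -0.06], [0, 0, 6.62], 6]
```

Call:
step_arm(
  rows=[
    [[3.1,-0.2,0],[0,0,6.6],6],
    [[3.0,-0.6,0],[0,0,6.6],6],
    [[2.9,-0.9,0],[0,0,6.6],6],
    [[2.8,-1.2,0],[0,0,6.6],6],
    [[2.7,-1.6,0],[0,0,6.6],6],
    [[2.5,-1.9,0],[0,0,6.6],6],
    [[2.2,-2.1,0],[0,0,6.6],6],
    [[2.0,-2.4,0],[0,0,6.6],6],
    [[1.7,-2.6,0],[0,0,6.6],6],
    [[1.4,-2.8,0],[0,0,6.6],6],
    [[1.0,-2.9,0],[0,0,6.6],6],
    [[0.7,-3.0,0],[0,0,6.6],6],
  ],
)

```text
time_s: 11.08
position: [0.4501, -0.2539, 0.363]
tcp_rot: [-0.002, 0.13, 0.992, 0.0]
force: [0.2, 0.0, 0.7]
width: 0.0599
finger_force: 0.0
```

Call:
step_arm(
  rows=[
    [[0.4,-3.1,0],[0,0,6.6],6],
    [[0,0,0],[0,0,0],6],
    [[0,0,0],[0,0,0],6],
    [[0,0,0],[0,0,0],6],
  ],
)

```text
time_s: 11.42
position: [0.4397, -0.2811, 0.3634]
tcp_rot: [-0.001, 0.183, 0.983, 0.0]
force: [0.6, 0.6, 0.6]
width: 0.06
finger_force: 0.0
```

```bash
python3 - <<'E'
from h import *
a=snap('top');b=snap('scene')
t1=cv2.resize(a[200:277,365:442],None,fx=5.2,fy=5.2,interpolation=cv2.INTER_CUBIC)[:400,:400]
t2=cv2.resize(b[255:355,105:205],None,fx=4,fy=4,interpolation=cv2.INTER_CUBIC)
cv2.imwrite('pics/e.png',np.hstack([t1,t2])[:,:,::-1])
for c in('top','scene'):
    for d in place_of(c,'blank0')[:5]:print(c,round(d['conf'],2),np.round(d['centre'],1),ray(c,d['centre'],.004)[:2].round(3))
plan(.438,-.28,.041,68.5,g=6)
E
```

```text
top 0.7 [302.5 190. ] [ 0.637 -0.006]
top 0.69 [386.  249.6] [ 0.44  -0.281]
top 0.51 [274.2 205.3] [0.585 0.088]
top 0.24 [200.3 229.8] [0.501 0.332]
scene 0.64 [165.1 282.5] [ 0.441 -0.289]
scene 0.62 [145.5 328.3] [ 0.503 -0.39 ]
scene 0.52 [308.9 215.2] [0.565 0.115]
grasp [ 0.4401 -0.2807  0.1933] yaw 69.0 d world cm [ -0.21   0.07 -15.23] dyaw -0.5 j7 1.91 t 11.6167 tool shift [ 0.21 -0.02 15.23]
[[0.06, -0.0, 3.81], [0, 0, 0.11], 6],[[0.06, -0.0, 3.81], [0, 0, 0.11], 6],[[0.06, -0.0, 3.81], [0, 0, 0.11], 6],[[0.06, -0.0, 3.81], [0, 0, 0.11], 6]
```

View pics/e.png

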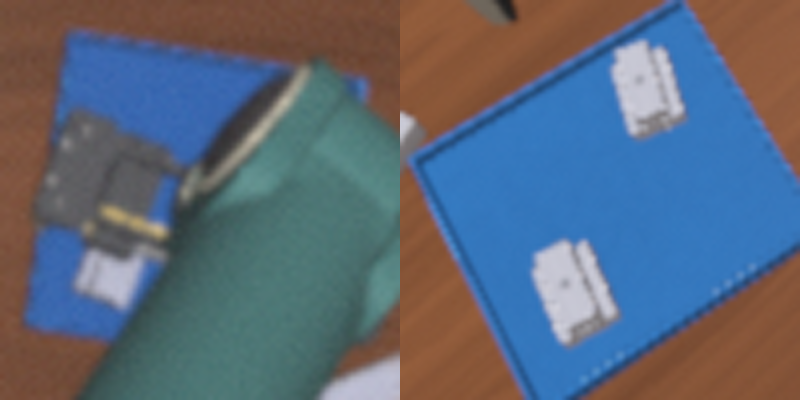

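Both remaining blanks are unmoved: the scene dots are still at (640,79) and (565,284). Going down.

Call:
step_arm(
  rows=[
    [[0.2,0,0],[0,0,0.5],6],
    [[0,0,4],[0,0,0],6],
    [[0,0,4],[0,0,0],6],
    [[0,0,4],[0,0,0],6],
    [[0,0,2.2],[0,0,0],6],
    [[0,0,1],[0,0,0],6],
    [[0,0,0],[0,0,0],5],
    [[0,0,0],[0,0,0],3],
    [[0,0,0],[0,0,0],2],
    [[0,0,0],[0,0,0],1],
    [[0,0,0],[0,0,0],0.5],
    [[0,0,0],[0,0,0],0.5],
  ],
)

```text
time_s: 12.62
position: [0.4383, -0.2812, 0.2138]
tcp_rot: [0.001, 0.188, 0.982, 0.0]
force: [0.9, 2.2, 1.1]
width: 0.022
finger_force: 1.2
```

Call:
step_arm(
  rows=[
    [[0,0,0],[0,0,0],0.5],
    [[0,0,-2],[0,0,0],0.5],
    [[0,0,-4],[0,0,0],0.5],
    [[0,0,-4],[0,0,0],0.5],
    [[0,0,-4],[0,0,0],0.5],
    [[0,0,-2],[0,0,0],0.5],
  ],
)

```text
time_s: 13.12
position: [0.4379, -0.282, 0.3768]
tcp_rot: [0.003, 0.189, 0.982, -0.001]
force: [-0.2, -0.6, -3.0]
width: 0.0196
finger_force: 30.0
```

```bash
python3 - <<'E'
from h import *
plan(.6238,-.0114,.20,64.65,g=0.5)
E
```

```text
grasp [ 0.4387 -0.2824  0.2058] yaw 68.3 d world cm [18.51 27.1  -0.58] dyaw -3.6 j7 1.9 t 13.1167 tool shift [-7.15 32.03  0.61]
[[-0.79, 3.56, 0.06], [0, 0, 0.4], 0.5],[[-0.77, 3.56, 0.06], [0, 0, 0.4], 0.5],[[-0.75, 3.57, 0.06], [0, 0, 0.4], 0.5],[[-0.72, 3.57, 0.06], [0, 0, 0.4], 0.5],[[-0.7, 3.58, 0.06], [0, 0, 0.4], 0.5],[[-0.67, 3.58, 0.06], [0, 0, 0.4], 0.5],[[-0.64, 3.59, 0.06], [0, 0, 0.4], 0.5],[[-0.62, 3.59, 0.06], [0, 0, 0.4], 0.5],[[-0.59, 3.6, 0.06], [0, 0, 0.4], 0.5]
```

Call:
step_arm(
  rows=[
    [[-0.8,3.6,0],[0,0,0.4],0.5],
    [[-0.8,3.6,0],[0,0,0.4],0.5],
    [[-0.7,3.6,0],[0,0,0.4],0.5],
    [[-0.7,3.6,0],[0,0,0.4],0.5],
    [[-0.7,3.6,0],[0,0,0.4],0.5],
    [[-0.7,3.6,0],[0,0,0.4],0.5],
    [[-0.6,3.5,0],[0,0,0.4],0.5],
    [[-0.6,3.5,0],[0,0,0.4],0.5],
    [[-0.6,3.5,0],[0,0,0.4],0.5],
    [[0,0,3],[0,0,0],0.5],
    [[0,0,3],[0,0,0],0.5],
    [[0,0,1.5],[0,0,0],0.5],
  ],
)

```text
time_s: 14.12
position: [0.6203, -0.0096, 0.2938]
tcp_rot: [-0.003, 0.218, 0.976, -0.001]
force: [-0.3, -0.5, -3.1]
width: 0.0191
finger_force: 30.0
```

Call:
step_arm(
  rows=[
    [[0,0,0],[0,0,0],0.5],
    [[0,0,0],[0,0,0],0.5],
    [[0,0,0],[0,0,0],0.5],
    [[0,0,0],[0,0,0],0.5],
  ],
)

```text
time_s: 14.45
position: [0.6222, -0.0112, 0.2994]
tcp_rot: [0.001, 0.219, 0.976, 0.0]
force: [-0.1, -0.4, -3.2]
width: 0.0196
finger_force: 30.0
```

```bash
python3 - <<'E'
from h import *
plan(.6238,-.0114,.0955,64.65,g=0.5)
E
```

```text
grasp [ 0.6227 -0.0111  0.1284] yaw 64.7 d world cm [ 0.11 -0.03 -3.29] dyaw -0.0 j7 1.34 t 14.45 tool shift [-0.1   0.02  3.29]
[[-0.11, 0.02, 3.29], [0, 0, 0.03], 0.5]
```

Call:
step_arm(
  rows=[
    [[-0.1,0,0],[0,0,0],0.5],
    [[0,0,1],[0,0,0],0.5],
    [[0,0,1],[0,0,0],0.5],
    [[0,0,0.7],[0,0,0],0.5],
    [[0,0,0.4],[0,0,0],0.5],
    [[0,0,0.2],[0,0,0],0.5],
    [[0,0,0],[0,0,0],0.5],
    [[0,0,0],[0,0,0],0.5],
    [[0,0,0],[0,0,0],0.5],
  ],
)

```text
time_s: 15.2
position: [0.6221, -0.0114, 0.2657]
tcp_rot: [-0.001, 0.219, 0.976, 0.0]
force: [-7.2, 0.7, 10.6]
width: 0.0198
finger_force: 30.0
```

Call:
step_arm(
  rows=[
    [[0.15,0.05,-0.1],[0,0,0],0.5],
    [[0,0,0],[0,0,0],0.5],
    [[0,0,0],[0,0,0],0.5],
  ],
)

```text
time_s: 15.45
position: [0.6217, -0.0105, 0.2658]
tcp_rot: [0.0, 0.219, 0.976, -0.0]
force: [-0.2, -1.4, 1.5]
width: 0.0197
finger_force: 30.0
```

Call:
step_arm(
  rows=[
    [[0,0,0],[0,0,0],2.5],
    [[0,0,0],[0,0,0],4],
    [[0,0,0],[0,0,0],5],
    [[0,0,0],[0,0,0],6],
    [[0,0,-2],[0,0,0],6],
    [[0,0,-4],[0,0,0],6],
    [[0,0,-4],[0,0,0],6],
    [[0,0,0],[0,0,0],6],
  ],
)

```text
time_s: 16.12
position: [0.6237, -0.0109, 0.3734]
tcp_rot: [0.006, 0.219, 0.976, 0.002]
force: [1.8, 0.7, 1.0]
width: 0.0601
finger_force: 0.0
```

```bash
python3 - <<'E'
from h import *
for c in('top','scene'):
    eyes.get_image(c)
    for d in place_of(c,'blank0')[:5]:print(c,round(d['conf'],2),np.round(d['centre'],1),ray(c,d['centre'],.004)[:2].round(3))
plan(.512,-.386,.20,77.5,g=6)
E
```

```text
top 0.65 [275.6 203.9] [0.589 0.084]
top 0.49 [415.2 231.2] [ 0.501 -0.378]
top 0.26 [201.3 228.4] [0.506 0.329]
scene 0.73 [406.9 190.2] [0.711 0.379]
scene 0.65 [148.3 326.7] [ 0.505 -0.383]
scene 0.64 [292.3 247.4] [0.602 0.01 ]
scene 0.54 [311.5 216.2] [0.572 0.118]
grasp [ 0.6206 -0.0098  0.1937] yaw 64.7 d world cm [-10.86 -37.62   0.63] dyaw 12.8 j7 1.3 t 16.3167 tool shift [ -6.24 -38.66  -0.62]
[[-0.62, -3.87, -0.06], [0, 0, -1.28], 6],[[-0.54, -3.88, -0.06], [0, 0, -1.28], 6],[[-0.45, -3.89, -0.06], [0, 0, -1.28], 6],[[-0.36, -3.9, -0.06], [0, 0, -1.28], 6],[[-0.28, -3.91, -0.06], [0, 0, -1.28], 6],[[-0.19, -3.91, -0.06], [0, 0, -1.28], 6],[[-0.1, -3.91, -0.06], [0, 0, -1.28], 6],[[-0.02, -3.92, -0.06], [0, 0, -1.28], 6],[[0.07, -3.92, -0.06], [0, 0, -1.28], 6],[[0.16, -3.91, -0.06], [0, 0, -1.28], 6]
```

Call:
step_arm(
  rows=[
    [[-0.6,-3.9,0],[0,0,-1.3],6],
    [[-0.5,-3.9,0],[0,0,-1.3],6],
    [[-0.4,-3.9,0],[0,0,-1.3],6],
    [[-0.4,-3.9,0],[0,0,-1.3],6],
    [[-0.3,-3.9,0],[0,0,-1.3],6],
    [[-0.2,-3.9,0],[0,0,-1.3],6],
    [[-0.1,-3.9,0],[0,0,-1.3],6],
    [[0,-3.9,0],[0,0,-1.3],6],
    [[0.1,-3.9,0],[0,0,-1.2],6],
    [[0.1,-3.9,0],[0,0,-1.2],6],
    [[0,0,4],[0,0,0],6],
    [[0,0,4],[0,0,0],6],
  ],
)

```text
time_s: 17.32
position: [0.5111, -0.39, 0.2853]
tcp_rot: [0.001, 0.112, 0.994, -0.001]
force: [1.1, 1.0, -0.9]
width: 0.0598
finger_force: 0.0
```

Call:
step_arm(
  rows=[
    [[0,0,3],[0,0,0],6],
    [[0,0,0],[0,0,0],6],
    [[0,0,0],[0,0,0],6],
    [[0,0,0],[0,0,0],6],
  ],
)

```text
time_s: 17.65
position: [0.5132, -0.3866, 0.2564]
tcp_rot: [0.0, 0.109, 0.994, -0.0]
force: [-0.3, -0.9, 0.2]
width: 0.0601
finger_force: 0.0
```

```bash
python3 - <<'E'
from h import *
for c in('top','scene'):
    eyes.get_image(c)
    for d in place_of(c,'blank0')[:5]:print(c,round(d['conf'],2),np.round(d['centre'],1),ray(c,d['centre'],.004)[:2].round(3))
plan(.512,-.386,.0405,77.5,g=6)
E
```

```text
top 0.68 [274.1 203.3] [0.591 0.089]
top 0.49 [305.3 191.4] [ 0.632 -0.015]
top 0.43 [418.7 228.4] [ 0.51 -0.39]
top 0.24 [296.3 173.4] [0.693 0.015]
scene 0.89 [289.9 248.3] [0.6   0.004]
scene 0.76 [308.  215.1] [0.563 0.114]
scene 0.68 [145.2 329.4] [ 0.505 -0.392]
scene 0.36 [409.4 185.4] [0.706 0.399]
grasp [ 0.5141 -0.3868  0.0868] yaw 77.5 d world cm [-0.21  0.08 -4.63] dyaw -0.0 j7 2.23 t 17.85 tool shift [0.23 0.03 4.63]
[[0.11, 0.02, 2.31], [0, 0, 0.01], 6],[[0.11, 0.02, 2.31], [0, 0, 0.01], 6]
```

Call:
step_arm(
  rows=[
    [[0.2,0,2.3],[0,0,0],6],
    [[0,0,1.5],[0,0,0],6],
    [[0,0,0.8],[0,0,0],6],
    [[0,0,0],[0,0,0],6],
    [[0,0,0],[0,0,0],5],
    [[0,0,0],[0,0,0],3],
    [[0,0,0],[0,0,0],2],
    [[0,0,0],[0,0,0],1],
    [[0,0,0],[0,0,0],0.5],
    [[0,0,0],[0,0,0],0.5],
    [[0,0,0],[0,0,0],0.5],
  ],
)

```text
time_s: 18.77
position: [0.5111, -0.3856, 0.21]
tcp_rot: [0.0, 0.109, 0.994, 0.0]
force: [0.3, 1.5, 2.1]
width: 0.0195
finger_force: 30.0
```

Call:
step_arm(
  rows=[
    [[0,0,-2],[0,0,0],0.5],
    [[0,0,-4],[0,0,0],0.5],
    [[0,0,-4],[0,0,0],0.5],
    [[0,0,-4],[0,0,0],0.5],
    [[0,0,-3],[0,0,0],0.5],
    [[0,0,0],[0,0,0],0.5],
  ],
)

```text
time_s: 19.27
position: [0.5118, -0.3873, 0.3866]
tcp_rot: [0.005, 0.109, 0.994, -0.002]
force: [0.3, -1.4, -2.9]
width: 0.0199
finger_force: 30.0
```

```bash
python3 - <<'E'
from h import *
plan(.4828,.0554,.205,64.65,g=0.5)
E
```

```text
grasp [ 0.5135 -0.3884  0.2156] yaw 77.5 d world cm [-3.07 44.38 -1.06] dyaw -12.8 j7 2.17 t 19.2667 tool shift [12.62 42.66  0.76]
[[1.05, 3.55, 0.09], [0, 0, 1.07], 0.5],[[1.12, 3.53, 0.09], [0, 0, 1.07], 0.5],[[1.18, 3.51, 0.09], [0, 0, 1.07], 0.5],[[1.25, 3.49, 0.09], [0, 0, 1.07], 0.5],[[1.31, 3.47, 0.09], [0, 0, 1.07], 0.5],[[1.38, 3.44, 0.09], [0, 0, 1.07], 0.5],[[1.44, 3.42, 0.09], [0, 0, 1.07], 0.5],[[1.51, 3.39, 0.09], [0, 0, 1.07], 0.5],[[1.57, 3.36, 0.09], [0, 0, 1.07], 0.5],[[1.63, 3.33, 0.09], [0, 0, 1.07], 0.5],[[1.69, 3.3, 0.09], [0, 0, 1.07], 0.5],[[1.75, 3.27, 0.09], [0, 0, 1.07], 0.5]
```

Call:
step_arm(
  rows=[
    [[1.1,3.5,0],[0,0,1.1],0.5],
    [[1.1,3.5,0],[0,0,1.1],0.5],
    [[1.2,3.5,0],[0,0,1.1],0.5],
    [[1.2,3.5,0],[0,0,1.1],0.5],
    [[1.3,3.5,0],[0,0,1.1],0.5],
    [[1.4,3.4,0],[0,0,1.1],0.5],
    [[1.4,3.4,0],[0,0,1.1],0.5],
    [[1.5,3.4,0],[0,0,1.1],0.5],
    [[1.6,3.4,0],[0,0,1],0.5],
    [[1.6,3.3,0],[0,0,1],0.5],
    [[1.7,3.3,0],[0,0,1],0.5],
    [[1.8,3.3,0],[0,0,1],0.5],
  ],
)

```text
time_s: 20.27
position: [0.4798, 0.0592, 0.3786]
tcp_rot: [-0.001, 0.219, 0.976, -0.0]
force: [-0.1, -0.2, -3.5]
width: 0.0196
finger_force: 30.0
```

Call:
step_arm(
  rows=[
    [[0,0,3],[0,0,0],0.5],
    [[0,0,3],[0,0,0],0.5],
    [[0,0,2.5],[0,0,0],0.5],
    [[0,0,0],[0,0,0],0.5],
    [[0,0,0],[0,0,0],0.5],
    [[0,0,0],[0,0,0],0.5],
    [[0,0,0],[0,0,0],0.5],
  ],
)

```text
time_s: 20.85
position: [0.4815, 0.0574, 0.296]
tcp_rot: [0.001, 0.219, 0.976, 0.001]
force: [-0.1, 0.1, -2.7]
width: 0.0198
finger_force: 30.0
```

```bash
python3 - <<'E'
from h import *
plan(.4828,.0554,.0915,64.65,g=0.5)
E
```

```text
grasp [0.482  0.0575 0.125 ] yaw 64.7 d world cm [ 0.08 -0.21 -3.35] dyaw -0.0 j7 1.12 t 20.85 tool shift [-0.16 -0.16  3.35]
[[-0.17, -0.15, 3.35], [0, 0, 0.02], 0.5]
```

Call:
step_arm(
  rows=[
    [[-0.1,-0.2,0],[0,0,0],0.5],
    [[0,0,1],[0,0,0],0.5],
    [[0,0,1],[0,0,0],0.5],
    [[0,0,0.7],[0,0,0],0.5],
    [[0,0,0.5],[0,0,0],0.5],
    [[0,0,0.2],[0,0,0],0.5],
    [[0,0,0],[0,0,0],0.5],
    [[0,0,0],[0,0,0],0.5],
    [[0,0,0],[0,0,0],0.5],
  ],
)

```text
time_s: 21.6
position: [0.4806, 0.0551, 0.2615]
tcp_rot: [-0.001, 0.219, 0.976, 0.0]
force: [-6.0, -0.9, 14.7]
width: 0.0194
finger_force: 30.0
```

Call:
step_arm(
  rows=[
    [[0.15,0,-0.1],[0,0,0],0.5],
    [[0,0,0],[0,0,0],0.5],
    [[0,0,0],[0,0,0],0.5],
  ],
)

```text
time_s: 21.85
position: [0.4795, 0.0561, 0.2615]
tcp_rot: [-0.0, 0.219, 0.976, -0.0]
force: [-2.0, 0.0, 2.7]
width: 0.0197
finger_force: 30.0
```

Call:
step_arm(
  rows=[
    [[0,0,0],[0,0,0],2.5],
    [[0,0,0],[0,0,0],4],
    [[0,0,0],[0,0,0],5],
    [[0,0,0],[0,0,0],6],
    [[0,0,-2],[0,0,0],6],
    [[0,0,-4],[0,0,0],6],
    [[0,0,-4],[0,0,0],6],
    [[-3.5,0,-4],[0,0,0],6],
    [[-4,0,-4],[0,0,0],6],
    [[-4,0,-4],[0,0,0],6],
    [[0,-4,0],[0,0,0],6],
    [[0,-4,0],[0,0,0],6],
  ],
)

```text
time_s: 22.85
position: [0.5252, -0.0534, 0.4538]
tcp_rot: [0.002, 0.217, 0.976, 0.0]
force: [-0.5, -0.2, -0.6]
width: 0.0601
finger_force: 0.0
```

```bash
python3 - <<'E'
from h import *
a=snap('top');b=snap('scene')
t1=cv2.resize(a[160:270,240:350],None,fx=3.6,fy=3.6,interpolation=cv2.INTER_CUBIC)[:396,:396]
t2=cv2.resize(b[175:300,220:345],None,fx=3.17,fy=3.17,interpolation=cv2.INTER_CUBIC)[:396,:396]
cv2.imwrite('pics/f.png',np.hstack([t1,t2])[:,:,::-1])
for c in('top','scene'):
    for d in place_of(c,'blank0')[:5]:print(c,round(d['conf'],2),np.round(d['centre'],1),ray(c,d['centre'],.056)[:2].round(3))
plan(.5533,.022,.25,g=6)
E
```

```text
top 0.63 [271.8 205.4] [0.577 0.094]
top 0.49 [303.9 191.4] [ 0.623 -0.009]
top 0.47 [286.2 234.5] [0.483 0.047]
scene 0.82 [307.9 215.8] [0.584 0.087]
scene 0.7 [269.2 197.2] [0.468 0.057]
scene 0.6 [290.3 249.2] [ 0.62  -0.016]
grasp [ 0.5231 -0.0542  0.2811] yaw 64.5 d world cm [ 3.02  7.62 -3.11] dyaw 0 j7 1.28 t 23.05 tool shift [0.55 8.18 3.12]
[[0.18, 2.73, 1.04], [0, 0, 0.0], 6],[[0.18, 2.73, 1.04], [0, 0, 0.0], 6],[[0.18, 2.73, 1.04], [0, 0, 0.0], 6]
```

View pics/f.png

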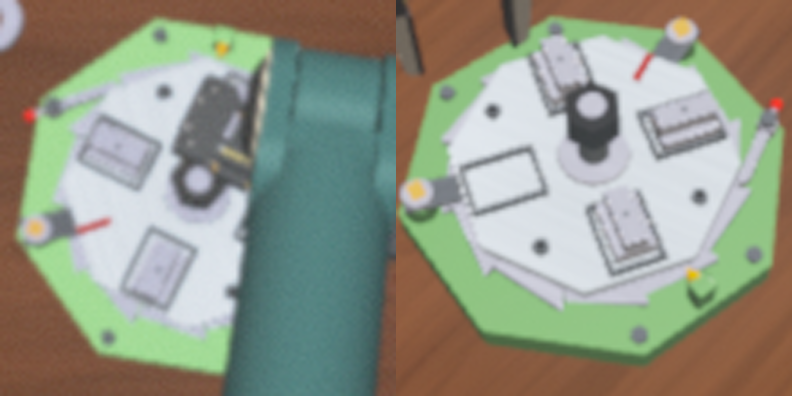

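All three blanks lie flat in their nests: (118,150) and (158,268) in the top half, (628,228) in the scene half. Next I'll grip the knob.

```bash
python3 - <<'E'
from h import *
plan(.5533,.022,.18,109.65,g=7.5,n=7)
E
```

```text
grasp [ 0.5231 -0.0542  0.2811] yaw 64.5 d world cm [  3.02   7.62 -10.11] dyaw 45.1 j7 1.28 t 23.05 tool shift [ 0.55  8.17 10.12]
[[0.08, 1.17, 1.44], [0, 0, -6.44], 7.5],[[-0.05, 1.17, 1.44], [0, 0, -6.44], 7.5],[[-0.18, 1.16, 1.44], [0, 0, -6.44], 7.5],[[-0.31, 1.13, 1.44], [0, 0, -6.44], 7.5],[[-0.44, 1.09, 1.44], [0, 0, -6.44], 7.5],[[-0.56, 1.03, 1.44], [0, 0, -6.44], 7.5],[[-0.67, 0.96, 1.44], [0, 0, -6.44], 7.5]
```

Call:
step_arm(
  rows=[
    [[0.1,1.2,1.4],[0,0,-6.4],7.5],
    [[-0.1,1.2,1.4],[0,0,-6.4],7.5],
    [[-0.2,1.2,1.4],[0,0,-6.4],7.5],
    [[-0.3,1.1,1.4],[0,0,-6.5],7.5],
    [[-0.4,1.1,1.4],[0,0,-6.5],7.5],
    [[-0.6,1.0,1.4],[0,0,-6.5],7.5],
    [[-0.7,1.0,1.4],[0,0,-6.5],7.5],
    [[0,0,0],[0,0,0],7.5],
    [[0,0,0],[0,0,0],7.5],
    [[0,0,0],[0,0,0],7.5],
    [[0,0,0],[0,0,0],7.5],
  ],
)

```text
time_s: 23.97
position: [0.5545, 0.0234, 0.3549]
tcp_rot: [0.001, -0.172, 0.985, -0.0]
force: [0.3, 0.5, 1.0]
width: 0.0748
finger_force: 0.0
```

```bash
python3 - <<'E'
from h import *
plan(.5533,.022,.119,109.65,g=7.5)
E
```

```text
grasp [0.5548 0.0234 0.1839] yaw 109.8 d world cm [-0.15 -0.14 -6.49] dyaw -0.1 j7 1.93 t 23.9667 tool shift [ 0.19 -0.08  6.49]
[[0.09, -0.04, 3.24], [0, 0, 0.05], 7.5],[[0.09, -0.04, 3.24], [0, 0, 0.05], 7.5]
```

Call:
step_arm(
  rows=[
    [[0.2,-0.1,0],[0,0,0],7.5],
    [[0,0,3],[0,0,0],7.5],
    [[0,0,2.5],[0,0,0],7.5],
    [[0,0,1],[0,0,0],7.5],
    [[0,0,0],[0,0,0],7.5],
    [[0,0,0],[0,0,0],6],
    [[0,0,0],[0,0,0],4.5],
    [[0,0,0],[0,0,0],3.5],
    [[0,0,0],[0,0,0],3],
    [[0,0,0],[0,0,0],3],
    [[0,0,0],[0,0,0],3],
    [[0,0,0],[0,0,0],3],
  ],
)

```text
time_s: 24.97
position: [0.5531, 0.0225, 0.2898]
tcp_rot: [0.001, -0.172, 0.985, 0.0]
force: [-2.0, 1.9, 5.8]
width: 0.0417
finger_force: 30.0
```

```bash
python3 - <<'E'
from h import *
s,R=axes();print(s['width'],s['force'],s['wrist_torque']);plan(.5533,.022,.119,-9.3)
E
```

```text
0.04168329122844454 [-1.95947318  1.92002423  5.81333153] [ 0.26682534  0.30012124 -0.34462826]
grasp [0.5532 0.0227 0.1188] yaw 109.9 d world cm [ 0.01 -0.07  0.02] dyaw 60.8 j7 1.97 t 24.9667 tool shift [ 0.02 -0.07 -0.02]
[[0.0, -0.01, -0.0], [0, 0, -6.76], 9],[[0.0, -0.01, -0.0], [0, 0, -6.76], 9],[[0.0, -0.01, -0.0], [0, 0, -6.76], 9],[[0.0, -0.01, -0.0], [0, 0, -6.76], 9],[[0.01, -0.01, -0.0], [0, 0, -6.76], 9],[[0.01, -0.0, -0.0], [0, 0, -6.76], 9],[[0.01, -0.0, -0.0], [0, 0, -6.76], 9],[[0.01, -0.0, -0.0], [0, 0, -6.76], 9],[[0.01, -0.0, -0.0], [0, 0, -6.76], 9]
```

Call:
step_arm(
  rows=[
    [[0,0,0],[0,0,3],3],
    [[0,0,0],[0,0,5],3],
    [[0,0,0],[0,0,5],3],
    [[0,0,0],[0,0,5],3],
    [[0,0,0],[0,0,5],3],
    [[0,0,0],[0,0,5],3],
    [[0,0,0],[0,0,5],3],
    [[0,0,0],[0,0,5],3],
    [[0,0,0],[0,0,5],3],
    [[0,0,0],[0,0,5],3],
    [[0,0,0],[0,0,5],3],
    [[0,0,0],[0,0,5],3],
  ],
)

```text
time_s: 25.97
position: [0.553, 0.0215, 0.2898]
tcp_rot: [0.001, 0.327, 0.945, -0.001]
force: [-2.2, -3.3, 5.9]
width: 0.0418
finger_force: 30.1
```

```bash
python3 - <<'E'
from h import *
s,R=axes();print(s['width'],s['force'],s['wrist_torque']);plan(.5533,.022,.119,-9.3,n=1)
E
```

```text
0.04183404317364381 [-2.22668622 -3.25908129  5.9059781 ] [-0.38646602  0.32730764  0.64983958]
grasp [0.5531 0.0212 0.1188] yaw 51.8 d world cm [0.02 0.08 0.02] dyaw -61.1 j7 1.11 t 25.9667 tool shift [ 0.03  0.07 -0.02]
[[0.03, 0.07, -0.02], [0, 0, 61.1], 9]
```

Call:
step_arm(
  rows=[
    [[0,0,0],[0,0,5],3],
    [[0,0,0],[0,0,5],3],
    [[0,0,0],[0,0,5],3],
    [[0,0,0],[0,0,5],3],
    [[0,0,0],[0,0,5],3],
    [[0,0,0],[0,0,5],3],
    [[0,0,0],[0,0,5],3],
    [[0,0,0],[0,0,5],3],
    [[0,0,0],[0,0,5],3],
    [[0,0,0],[0,0,5],3],
    [[0,0,0],[0,0,4],3],
    [[0,0,0],[0,0,0],3],
  ],
)

```text
time_s: 26.97
position: [0.5521, 0.0208, 0.2897]
tcp_rot: [-0.0, 0.721, 0.692, -0.001]
force: [-6.7, -2.1, 12.3]
width: 0.042
finger_force: 30.1
```

Call:
step_arm(
  rows=[
    [[0,0,0],[0,0,3],3],
    [[0,0,0],[0,0,3],3],
    [[0,0,0],[0,0,0],3],
    [[0,0,0],[0,0,0],3],
    [[0,0,0],[0,0,0],3],
  ],
)

```text
time_s: 27.38
position: [0.552, 0.0206, 0.2897]
tcp_rot: [-0.001, 0.756, 0.654, -0.001]
force: [-5.8, -2.8, 12.4]
width: 0.0417
finger_force: 30.0
```

```bash
python3 - <<'E'
from h import *
s,R=axes();print(s['width'],s['force'],s['wrist_torque']);plan(.5533,.022,.119,-9.3,n=1)
a=snap('top');b=snap('scene')
t1=cv2.resize(a[160:235,240:340],None,fx=5,fy=5,interpolation=cv2.INTER_CUBIC)[:375,:400]
t2=cv2.resize(b[200:294,280:380],None,fx=4,fy=4,interpolation=cv2.INTER_CUBIC)[:375,:400]
cv2.imwrite('pics/k.png',np.hstack([t1,t2])[:,:,::-1])
for c in('top','scene'):
    for n in('red_mark','pointer'):
      for d in place_of(c,n)[:2]:
        p=ray(c,d['centre'],.053)[:2]-[.5532,.0222];print(c,n,round(d['conf'],2),np.round(d['centre'],1),np.degrees(np.arctan2(p[1],p[0])).round(1),np.linalg.norm(p).round(3))
E
```

```text
0.04171466367567482 [-5.78749399 -2.8003542  12.40716201] [-0.86193501  1.44813948 -0.63724163]
grasp [0.5516 0.0205 0.1187] yaw -8.3 d world cm [0.17 0.15 0.03] dyaw -1.0 j7 0.24 t 27.3833 tool shift [ 0.17  0.14 -0.03]
[[0.17, 0.14, -0.03], [0, 0, 1.02], 9]
top pointer 0.57 [302.8 176.1] -12.8 0.124
scene red_mark 0.74 [312.3 256.7] -6.3 0.12
scene pointer 0.96 [307.6 259.4] -13.0 0.119
```

View pics/k.png

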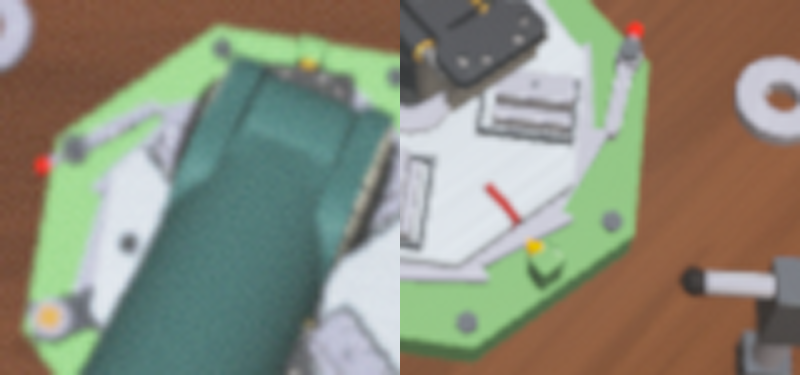

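The red mark's end is at (520,222) and the pointer tip at (533,243) in the scene half, so it's about 1° short. I'll go 5° further so the pawl drops in.

Call:
step_arm(
  rows=[
    [[0,0,0],[0,0,1],3],
    [[0,0,0],[0,0,0],3],
    [[0,0,0],[0,0,1],3],
    [[0,0,0],[0,0,0],3],
  ],
)

```text
time_s: 28.02
position: [0.552, 0.0207, 0.2897]
tcp_rot: [-0.0, 0.767, 0.642, -0.001]
force: [-7.6, -3.9, 12.4]
width: 0.0422
finger_force: 30.0
```

Call:
step_arm(
  rows=[
    [[0,0,0],[0,0,1],3],
    [[0,0,0],[0,0,1],3],
    [[0,0,0],[0,0,1],3],
    [[0,0,0],[0,0,1],3],
    [[0,0,0],[0,0,0],3],
    [[0,0,0],[0,0,0],3],
    [[0,0,0],[0,0,0],3],
  ],
)

```text
time_s: 28.6
position: [0.552, 0.0207, 0.2897]
tcp_rot: [-0.0, 0.789, 0.615, -0.001]
force: [-6.7, -3.3, 13.1]
width: 0.0416
finger_force: 30.0
```

```bash
python3 - <<'E'
from h import *
s,R=axes();print(s['width'],s['force'],s['wrist_torque']);plan(.5533,.022,.119,-9.3,n=1)
eyes.get_image('top');eyes.get_image('scene')
for c in('top','scene'):
    for n in('red_mark','pointer'):
      for d in place_of(c,n)[:2]:
        p=ray(c,d['centre'],.053)[:2]-[.5532,.0222];print(c,n,round(d['conf'],2),np.round(d['centre'],1),np.degrees(np.arctan2(p[1],p[0])).round(1),np.linalg.norm(p).round(3))
E
```

```text
0.04161692687169345 [-6.72272841 -3.32393833 13.09251391] [-0.8838485   1.47071393  0.16244454]
grasp [0.5515 0.0205 0.1187] yaw -14.1 d world cm [0.18 0.15 0.03] dyaw 4.8 j7 0.15 t 28.6 tool shift [ 0.19  0.14 -0.03]
[[0.19, 0.14, -0.03], [0, 0, -4.8], 9]
top pointer 0.92 [299.2 177.1] -7.6 0.118
scene red_mark 0.72 [306.5 257.3] -12.5 0.113
scene pointer 0.89 [311.  260.9] -10.8 0.127
```

Call:
step_arm(
  rows=[
    [[0,0,0],[0,0,-1],3],
    [[0,0,0],[0,0,-1],3],
    [[0,0,0],[0,0,-1],3],
    [[0,0,0],[0,0,0],3],
    [[0,0,0],[0,0,0],3],
  ],
)

```text
time_s: 29.32
position: [0.552, 0.0207, 0.2897]
tcp_rot: [-0.001, 0.772, 0.635, -0.001]
force: [-6.6, -4.1, 11.8]
width: 0.0417
finger_force: 30.0
```

```bash
cat > q.py <<'E'
from h import *
s,R=axes();print(s['force'].round(1),s['wrist_torque'].round(2),'yaw',np.degrees(np.arctan2(R[1,1],R[0,1])),s['time_s'],s['position'])
E
python3 q.py
```

```text
[-6.6 -4.1 11.8] [-0.79  1.53 -0.04] yaw -11.145619096828577 29.3167 [0.55203423 0.02071075 0.28971332]
```

Call:
step_arm(
  rows=[
    [[0,0,0],[0,0,-1],3],
    [[0,0,0],[0,0,-1],3],
    [[0,0,0],[0,0,0],3],
    [[0,0,0],[0,0,0],3],
  ],
)

```text
time_s: 29.65
position: [0.552, 0.0207, 0.2897]
tcp_rot: [-0.001, 0.761, 0.648, -0.001]
force: [-5.6, -3.3, 11.4]
width: 0.0418
finger_force: 30.0
```

```bash
python3 q.py
```

```text
[-5.6 -3.3 11.4] [-0.79  1.47 -0.15] yaw -9.18322933501022 29.65 [0.55204815 0.02066037 0.28971167]
```

Call:
step_arm(
  rows=[
    [[0,0,0],[0,0,-1],3],
    [[0,0,0],[0,0,0],3],
    [[0,0,0],[0,0,0],3],
  ],
)

```text
time_s: 29.9
position: [0.552, 0.0207, 0.2897]
tcp_rot: [-0.001, 0.756, 0.655, -0.001]
force: [-6.1, -3.3, 11.3]
width: 0.042
finger_force: 30.0
```

```bash
python3 q.py
```

```text
[-6.1 -3.3 11.3] [-0.79  1.51 -0.26] yaw -8.197974894183007 29.9 [0.55203885 0.02068544 0.28969639]
```

Call:
step_arm(
  rows=[
    [[0,0,0],[0,0,-1],3],
    [[0,0,0],[0,0,0],3],
    [[0,0,0],[0,0,0],3],
  ],
)

```text
time_s: 30.15
position: [0.552, 0.0207, 0.2897]
tcp_rot: [-0.001, 0.751, 0.66, -0.001]
force: [-6.0, -2.4, 11.4]
width: 0.0418
finger_force: 30.2
```

```bash
python3 q.py
```

```text
[-6.  -2.4 11.4] [-0.68  1.56 -1.04] yaw -7.352759046066082 30.15 [0.55204574 0.02067677 0.28968911]
```

Call:
step_arm(
  rows=[
    [[0,0,0],[0,0,0.4],3],
    [[0,0,0],[0,0,0],5],
    [[0,0,0],[0,0,0],7],
    [[0,0,0],[0,0,0],8],
    [[0,0,0],[0,0,0],8],
    [[0,0,-2],[0,0,0],8],
    [[0,0,-4],[0,0,0],8],
    [[0,0,-4],[0,0,0],6],
    [[0,0,-4],[0,0,0],6],
    [[0,0,0],[0,0,0],6],
    [[0,0,0],[0,0,0],6],
  ],
)

```text
time_s: 31.07
position: [0.5533, 0.0224, 0.4309]
tcp_rot: [0.001, 0.752, 0.66, 0.002]
force: [-0.8, -0.4, -1.1]
width: 0.0598
finger_force: 0.0
```

```bash
python3 - <<'E'
from h import *
plan(.5054,.3394,.24,88.2,n=14,g=6)
E
```

```text
grasp [0.5541 0.0227 0.2599] yaw -7.4 d world cm [-4.87 31.67 -1.99] dyaw -84.4 j7 0.09 t 31.0667 tool shift [30.77 -8.94  2.03]
[[2.2, -0.64, 0.14], [0, 0, 6.03], 6],[[2.12, -0.87, 0.14], [0, 0, 6.03], 6],[[2.02, -1.08, 0.14], [0, 0, 6.03], 6],[[1.89, -1.29, 0.14], [0, 0, 6.03], 6],[[1.75, -1.48, 0.14], [0, 0, 6.03], 6],[[1.58, -1.66, 0.14], [0, 0, 6.03], 6],[[1.4, -1.81, 0.14], [0, 0, 6.03], 6],[[1.2, -1.95, 0.14], [0, 0, 6.03], 6],[[0.99, -2.06, 0.14], [0, 0, 6.03], 6],[[0.77, -2.16, 0.14], [0, 0, 6.03], 6],[[0.54, -2.23, 0.14], [0, 0, 6.03], 6],[[0.3, -2.27, 0.14], [0, 0, 6.03], 6],[[0.06, -2.29, 0.14], [0, 0, 6.03], 6],[[-0.18, -2.28, 0.14], [0, 0, 6.03], 6]
```

Call:
step_arm(
  rows=[
    [[3.8,-1.1,0],[0,0,0],6],
    [[3.8,-1.1,0],[0,0,0],6],
    [[3.8,-1.1,0],[0,0,0],6],
    [[3.8,-1.1,0],[0,0,0],6],
    [[3.8,-1.1,0],[0,0,0],6],
    [[3.8,-1.1,0],[0,0,0],6],
    [[3.9,-1.1,0],[0,0,0],6],
    [[3.9,-1.1,0],[0,0,0],6],
    [[0,0,0],[0,0,-6.8],6],
    [[0,0,0],[0,0,-6.8],6],
    [[0,0,0],[0,0,-6.8],6],
    [[0,0,0],[0,0,-6.8],6],
  ],
)

```text
time_s: 32.07
position: [0.5048, 0.3377, 0.4267]
tcp_rot: [-0.0, 0.573, 0.82, -0.002]
force: [-0.2, -0.1, 0.6]
width: 0.0599
finger_force: 0.0
```

```bash
python3 - <<'E'
from h import *
a=snap('top');b=snap('scene')
t1=cv2.resize(a[160:265,240:350],None,fx=3.8,fy=3.8,interpolation=cv2.INTER_CUBIC)[:399,:400]
t2=cv2.resize(b[175:299,222:346],None,fx=3.23,fy=3.23,interpolation=cv2.INTER_CUBIC)[:399,:399]
cv2.imwrite('pics/m.png',np.hstack([t1,t2])[:,:,::-1])
E
```

```text
(no output)
```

View pics/m.png

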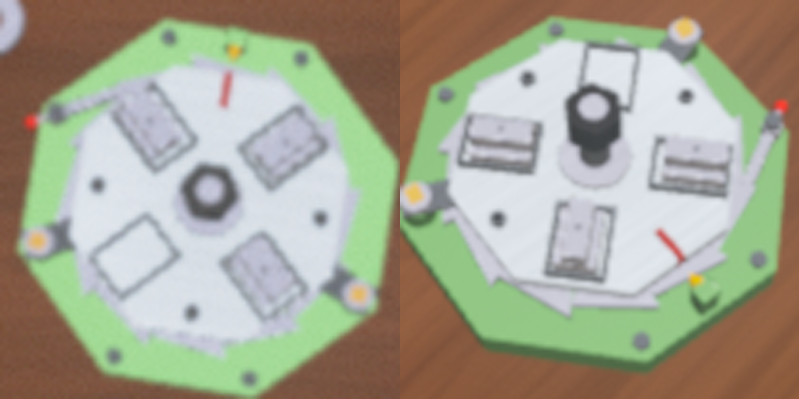

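The red mark's end at (229,75) lines up radially with the pointer tip at (233,58), and all three blanks are still in their nests. On to the key.

Call:
step_arm(
  rows=[
    [[0,0,0],[0,0,-6.8],6],
    [[0,0,0],[0,0,-6.8],6],
    [[0,0,0],[0,0,-6.8],6],
    [[0,0,0],[0,0,-6.8],6],
    [[0,0,0],[0,0,-6.8],6],
    [[0,0,0],[0,0,-6.8],6],
    [[0,0,0],[0,0,-6.8],6],
    [[0,0,0],[0,0,-6.9],6],
    [[0,0,0],[0,0,-6.9],6],
    [[0,0,0],[0,0,-6.9],6],
    [[0,0,0],[0,0,0],6],
    [[0,0,0],[0,0,0],6],
  ],
)

```text
time_s: 33.17
position: [0.5055, 0.337, 0.428]
tcp_rot: [-0.001, 0.02, 1.0, -0.0]
force: [0.8, 0.3, 0.3]
width: 0.0599
finger_force: 0.0
```

```bash
python3 - <<'E'
from h import *
eyes.get_image('top');eyes.get_image('scene')
plan(.5054,.3394,.098,88.2,g=6)
T=lambda u,v:(u/3.8+240,v/3.8+160);S=lambda u,v:((u-400)/3.23+222,v/3.23+175)
for n,z,t,s in(('red',.056,(229,75),(684,259)),('poi',.05,(233,58),(694,277)),('s1',.07,(37,240),(684,30)),('s2',.07,(358,294),(416,195)),('knob',.132,(209,187),(593,107))):
    for c,q in(('top',T(*t)),('scene',S(*s))):
        p=ray(c,q,z)[:2];d=p-[.5532,.022 if c=='top' else .0225];print(n,c,p.round(4),np.degrees(np.arctan2(d[1],d[0])).round(1),np.linalg.norm(d).round(4))
for c in('top','scene'):
    for d in place_of(c,'key')[:4]:print('key',c,round(d['conf'],2),np.round(d['centre'],1),ray(c,d['centre'],.009)[:2].round(4))
    for d in place_of(c,'lock_left_head')[:4]:print('lock',c,round(d['conf'],2),np.round(d['centre'],1),ray(c,d['centre'],.07)[:2].round(4))
E
```

```text
grasp [0.5054 0.337  0.2574] yaw 87.8 d world cm [  0.     0.24 -15.94] dyaw 0.4 j7 1.06 t 33.2667 tool shift [-1.000e-02  2.500e-01  1.594e+01]
[[0.0, 0.06, 3.98], [0, 0, -0.11], 6],[[0.0, 0.06, 3.98], [0, 0, -0.11], 6],[[0.0, 0.06, 3.98], [0, 0, -0.11], 6],[[0.0, 0.06, 3.98], [0, 0, -0.11], 6]
red top [0.6612 0.0031] -9.9 0.1097
red scene [0.6666 0.0068] -7.9 0.1145
poi top [ 6.772e-01 -4.000e-04] -10.2 0.1261
poi scene [0.6807 0.0033] -8.5 0.1289
s1 top [0.517  0.1634] 104.3 0.146
s1 scene [0.5245 0.1589] 101.9 0.1394
s2 top [ 0.4735 -0.1049] -122.1 0.1499
s2 scene [ 0.4832 -0.106 ] -118.6 0.1463
knob top [0.5541 0.0203] -62.5 0.0019
knob scene [0.553  0.0224] -158.3 0.0002
key top 0.49 [155.1 308.8] [0.2431 0.47  ]
key top 0.48 [197.  228.2] [0.506 0.342]
lock top 0.46 [282.5 191.7] [0.6191 0.0601]
lock top 0.34 [384.7 307.4] [ 0.2558 -0.2611]
key scene 0.9 [370.3 290.1] [0.8248 0.0603]
key scene 0.74 [346.6 159.8] [0.5134 0.3404]
key scene 0.53 [308.8  98.3] [0.2433 0.46  ]
lock scene 0.66 [264.3 344.1] [ 0.7446 -0.2229]
lock scene 0.47 [310.4 181.8] [0.5196 0.166 ]
```

Call:
step_arm(
  rows=[
    [[0,0.2,0],[0,0,0],6],
    [[0,0,4],[0,0,0],6],
    [[0,0,4],[0,0,0],6],
    [[0,0,4],[0,0,0],6],
    [[0,0,2.5],[0,0,0],6],
    [[0,0,1.5],[0,0,0],6],
    [[0,0,0],[0,0,0],6],
    [[0,0,0],[0,0,0],4],
    [[0,0,0],[0,0,0],3],
    [[0,0,0],[0,0,0],2],
    [[0,0,0],[0,0,0],1],
    [[0,0,0],[0,0,0],1],
  ],
)

```text
time_s: 34.47
position: [0.5058, 0.3394, 0.2702]
tcp_rot: [0.001, 0.017, 1.0, 0.001]
force: [-0.1, -0.2, -0.0]
width: 0.0289
finger_force: 0.0
```

Call:
step_arm(
  rows=[
    [[0,0,0],[0,0,0],1],
    [[0,0,0],[0,0,0],1],
    [[0,0,0],[0,0,0],1],
  ],
)

```text
time_s: 34.72
position: [0.5058, 0.3395, 0.2698]
tcp_rot: [0.0, 0.017, 1.0, 0.001]
force: [-0.4, 0.4, 4.6]
width: 0.0218
finger_force: 30.0
```

```bash
python3 q.py
```

```text
[-0.4  0.4  4.6] [ 0.01  0.23 -0.03] yaw 88.00459091215906 34.7167 [0.50581908 0.33946328 0.26981865]
```

Call:
step_arm(
  rows=[
    [[0,0,-2],[0,0,0],1],
    [[0,0,-4],[0,0,0],1],
    [[0,0,-4],[0,0,0],1],
    [[-0.3,-2.9,0],[0,0,0],1],
    [[-0.3,-2.9,0],[0,0,0],1],
    [[-0.3,-2.9,0],[0,0,0],1],
    [[-0.3,-2.9,0],[0,0,0],1],
    [[-0.3,-2.9,0],[0,0,0],1],
    [[-0.3,-2.8,0],[0,0,0],1],
    [[0,0,0],[0,0,0],1],
    [[0,0,0],[0,0,0],1],
    [[0,0,0],[0,0,0],1],
  ],
)

```text
time_s: 35.72
position: [0.5173, 0.1661, 0.3686]
tcp_rot: [-0.0, 0.017, 1.0, 0.0]
force: [0.3, 0.8, -3.0]
width: 0.0218
finger_force: 30.0
```

```bash
python3 - <<'E'
from h import *
s,R=axes();g=np.array(s['position'])+R[:,2]*.171;print(g.round(4),s['force'].round(1),s['width'])
plan(.5184,.1658,.165,g=1)
a=snap('top');b=snap('scene')
ct,cs=proj('top',[.5184,.1658,.07]),proj('scene',[.5184,.1658,.07])
def cr(im,c):
    x,y=int(c[0])-25,int(c[1])-30;return cv2.resize(im[y:y+50,x:x+50],(400,400),interpolation=cv2.INTER_CUBIC),(x,y)
A,oa=cr(a,ct);B,ob=cr(b,cs)
m=g-[0,0,.0898]
for im,c,o in((A,'top',oa),(B,'scene',ob)):
    print(c,'mouth',((proj(c,m)-o)*8).round(0),'head exp',((proj(c,[.5184,.1658,.07])-o)*8).round(0),'px/mm ~',8*np.linalg.norm(proj(c,m+[.01,0,0])-proj(c,m))/10)
cv2.imwrite('pics/n.png',np.hstack([A,B])[:,:,::-1])
E
```

```text
[0.5171 0.1661 0.1976] [ 0.3  0.8 -3. ] 0.021846069736157683
grasp [0.5171 0.1661 0.1976] yaw 88.0 d world cm [ 0.13 -0.03 -3.26] dyaw 0 j7 1.36 t 35.7167 tool shift [-0.13 -0.03  3.26]
[[-0.13, -0.03, 3.26], [0, 0, 0.0], 1]
top mouth [191. 238.] head exp [200. 246.] px/mm ~ 2.5574226646728224
scene mouth [203. 175.] head exp [200. 245.] px/mm ~ 2.7544867881363806
```

View pics/n.png

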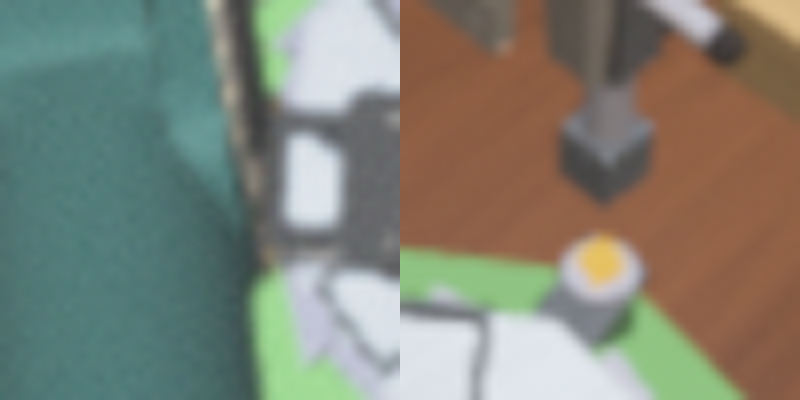

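In the scene half the socket's lower corners are centred at about (606,171) above the brass head at (600,258), and the flange centre matches the prediction. I'll descend.

Call:
step_arm(
  rows=[
    [[-0.2,-0.1,0],[0,0,0],1],
    [[0,0,2],[0,0,0],1],
    [[0,0,1.2],[0,0,0],1],
    [[0,0,0.5],[0,0,0],1],
    [[0,0,0.4],[0,0,0],1],
    [[0,0,0.3],[0,0,0],1],
    [[0,0,0],[0,0,0],1],
    [[0,0,0],[0,0,0],1],
  ],
)

```text
time_s: 36.48
position: [0.5196, 0.1648, 0.3252]
tcp_rot: [0.0, 0.017, 1.0, 0.0]
force: [-0.1, 0.4, -2.8]
width: 0.0216
finger_force: 30.0
```

```bash
python3 q.py
```

```text
[-0.1  0.4 -2.8] [0.15 0.05 0.03] yaw 88.01468113323426 36.4833 [0.51963537 0.16484142 0.32524224]
```

Call:
step_arm(
  rows=[
    [[0,0,0.3],[0,0,0],1],
    [[0,0,0.2],[0,0,0],1],
    [[0,0,0.1],[0,0,0],1],
    [[0,0,0],[0,0,0],1],
    [[0,0,0],[0,0,0],1],
  ],
)

```text
time_s: 36.9
position: [0.5195, 0.1651, 0.319]
tcp_rot: [0.0, 0.017, 1.0, 0.0]
force: [-0.9, 3.7, -2.6]
width: 0.0219
finger_force: 30.0
```

```bash
python3 q.py
```

```text
[-0.9  3.7 -2.6] [ 1.01  0.11 -0.02] yaw 88.01298063424764 36.9 [0.51948936 0.16509752 0.31903343]
```

Call:
step_arm(
  rows=[
    [[0,0.1,0],[0,0,0],1],
    [[0,0,0],[0,0,4],1],
    [[0,0,0],[0,0,5],1],
    [[0,0,0],[0,0,5],1],
    [[0,0,0],[0,0,5],1],
    [[0,0,0],[0,0,5],1],
    [[0,0,0],[0,0,5],1],
    [[0,0,0],[0,0,5],1],
    [[0,0,0],[0,0,5],1],
    [[0,0,0],[0,0,5],1],
    [[0,0,0],[0,0,0],1],
    [[0,0,0],[0,0,0],1],
  ],
)

```text
time_s: 37.9
position: [0.5192, 0.1651, 0.3187]
tcp_rot: [-0.0, 0.39, 0.921, -0.001]
force: [-1.9, -0.3, -1.7]
width: 0.0217
finger_force: 30.0
```

```bash
python3 q.py
```

```text
[-1.9 -0.3 -1.7] [-0.31  0.68  0.1 ] yaw 44.13947095712713 37.9 [0.51917248 0.16508652 0.31873114]
```

Call:
step_arm(
  rows=[
    [[0,0,0],[0,0,3],1],
    [[0,0,0],[0,0,3],1],
    [[0,0,0],[0,0,0],1],
  ],
)

```text
time_s: 38.15
position: [0.5191, 0.1649, 0.3187]
tcp_rot: [-0.001, 0.438, 0.899, -0.001]
force: [-2.9, -1.0, -1.2]
width: 0.0216
finger_force: 30.0
```

```bash
python3 q.py
```

```text
[-2.9 -1.  -1.2] [-0.48  0.94  0.09] yaw 38.038467703381194 38.15 [0.51912534 0.16494033 0.31870787]
```

Call:
step_arm(
  rows=[
    [[0,0,0],[0,0,3],1],
    [[0,0,0],[0,0,3],1],
    [[0,0,0],[0,0,0],1],
  ],
)

```text
time_s: 38.4
position: [0.5191, 0.1648, 0.3187]
tcp_rot: [-0.001, 0.484, 0.875, -0.001]
force: [-4.0, -1.9, -0.5]
width: 0.0221
finger_force: 30.0
```

```bash
python3 q.py
```

```text
[-4.  -1.9 -0.5] [-0.71  1.19  0.05] yaw 32.07176779346902 38.4 [0.51906659 0.1648434  0.31867462]
```

Call:
step_arm(
  rows=[
    [[0,0,0],[0,0,3],1],
    [[0,0,0],[0,0,3],1],
    [[0,0,0],[0,0,0],1],
  ],
)

```text
time_s: 38.65
position: [0.519, 0.1649, 0.3187]
tcp_rot: [-0.001, 0.529, 0.849, -0.001]
force: [-4.1, -2.3, 1.3]
width: 0.0216
finger_force: 30.0
```

```bash
python3 q.py
```

```text
[-4.1 -2.3  1.3] [-0.94  1.39  0.05] yaw 26.102826585796944 38.65 [0.51900825 0.16485313 0.31866709]
```

Call:
step_arm(
  rows=[
    [[0,0,0],[0,0,3],1],
    [[0,0,0],[0,0,3],1],
    [[0,0,0],[0,0,0],1],
  ],
)

```text
time_s: 38.9
position: [0.5189, 0.1648, 0.3186]
tcp_rot: [-0.001, 0.573, 0.82, -0.001]
force: [-5.0, -2.9, 0.4]
width: 0.0219
finger_force: 30.0
```

```bash
python3 q.py
```

```text
[-5.  -2.9  0.4] [-1.02  1.55  0.1 ] yaw 20.113293731924404 38.9 [0.51891726 0.164816   0.31861582]
```

Call:
step_arm(
  rows=[
    [[0,0,0],[0,0,2],1],
    [[0,0,0],[0,0,2],1],
    [[0,0,0],[0,0,0],1],
  ],
)

```text
time_s: 39.15
position: [0.5189, 0.1648, 0.3186]
tcp_rot: [-0.001, 0.601, 0.799, -0.002]
force: [-4.2, -3.5, 0.8]
width: 0.0218
finger_force: 30.0
```

```bash
python3 q.py
```

```text
[-4.2 -3.5  0.8] [-0.97  1.56  0.06] yaw 16.16057908802665 39.15 [0.5188704  0.16480424 0.31863769]
```

Call:
step_arm(
  rows=[
    [[0,0,0],[0,0,2],1],
    [[0,0,0],[0,0,2],1],
    [[0,0,0],[0,0,0],1],
  ],
)

```text
time_s: 39.4
position: [0.5188, 0.1648, 0.3186]
tcp_rot: [-0.001, 0.628, 0.778, -0.002]
force: [-5.7, -3.7, 0.4]
width: 0.022
finger_force: 30.0
```

```bash
python3 q.py
```

```text
[-5.7 -3.7  0.4] [-1.05  1.66  0.04] yaw 12.160587458424256 39.4 [0.51880159 0.16480084 0.31861416]
```

Call:
step_arm(
  rows=[
    [[0,0,0],[0,0,2],1],
    [[0,0,0],[0,0,2],1],
    [[0,0,0],[0,0,0],1],
  ],
)

```text
time_s: 39.65
position: [0.5188, 0.1648, 0.3186]
tcp_rot: [-0.001, 0.655, 0.756, -0.002]
force: [-5.6, -2.2, 1.0]
width: 0.0217
finger_force: 30.0
```

```bash
python3 q.py
```

```text
[-5.6 -2.2  1. ] [-1.08  1.75  0.06] yaw 8.165876198484504 39.65 [0.51875573 0.16480749 0.31860886]
```

Call:
step_arm(
  rows=[
    [[0,0,0],[0,0,2],1],
    [[0,0,0],[0,0,2],1],
    [[0,0,0],[0,0,0],1],
  ],
)

```text
time_s: 39.9
position: [0.5187, 0.1648, 0.3186]
tcp_rot: [-0.001, 0.681, 0.732, -0.002]
force: [-5.4, -2.8, 2.2]
width: 0.0221
finger_force: 30.0
```

```bash
python3 q.py
```

```text
[-5.4 -2.8  2.2] [-1.07  1.84  0.05] yaw 4.1661189129256195 39.9 [0.51869972 0.16475618 0.3185964 ]
```

Call:
step_arm(
  rows=[
    [[0,0,0],[0,0,2],1],
    [[0,0,0],[0,0,2],1],
    [[0,0,0],[0,0,0],1],
  ],
)

```text
time_s: 40.15
position: [0.5187, 0.1648, 0.3186]
tcp_rot: [-0.001, 0.706, 0.708, -0.002]
force: [-6.2, -3.0, 2.5]
width: 0.0219
finger_force: 30.0
```

```bash
python3 q.py
```

```text
[-6.2 -3.   2.5] [-1.07  1.9   0.14] yaw 0.17684577806571372 40.15 [0.5186668  0.16480669 0.31859351]
```

Call:
step_arm(
  rows=[
    [[0,0,0],[0,0,2],1],
    [[0,0,0],[0,0,2],1],
    [[0,0,0],[0,0,0],1],
  ],
)

```text
time_s: 40.4
position: [0.5186, 0.1648, 0.3185]
tcp_rot: [-0.001, 0.73, 0.683, -0.002]
force: [-6.5, -2.5, 1.0]
width: 0.0221
finger_force: 30.0
```

```bash
python3 q.py
```

```text
[-6.5 -2.5  1. ] [-1.05  1.95  0.22] yaw -3.8117883396519523 40.4 [0.51857234 0.16484806 0.31848502]
```

Call:
step_arm(
  rows=[
    [[0,0,0],[0,0,2],1],
    [[0,0,0],[0,0,2],1],
    [[0,0,0],[0,0,0],1],
  ],
)

```text
time_s: 40.65
position: [0.5185, 0.1649, 0.3184]
tcp_rot: [-0.001, 0.754, 0.657, -0.002]
force: [-6.7, -3.4, 1.3]
width: 0.0217
finger_force: 30.0
```

```bash
python3 q.py
```

```text
[-6.7 -3.4  1.3] [-0.99  1.95  0.15] yaw -7.798761909230342 40.65 [0.51850187 0.16489309 0.31843065]
```

Call:
step_arm(
  rows=[
    [[0,0,0],[0,0,2],1],
    [[0,0,0],[0,0,2],1],
    [[0,0,0],[0,0,0],1],
  ],
)

```text
time_s: 40.9
position: [0.5185, 0.165, 0.3184]
tcp_rot: [-0.001, 0.776, 0.631, -0.002]
force: [-6.1, -2.3, 0.9]
width: 0.0217
finger_force: 30.0
```

```bash
python3 q.py
```

```text
[-6.1 -2.3  0.9] [-0.96  1.96  0.19] yaw -11.783338066363955 40.9 [0.51846508 0.16495327 0.31839718]
```

```bash
python3 - <<'E'
from h import *
b=snap('scene')
cs=proj('scene',[.5187,.165,.09]);x,y=int(cs[0])-35,int(cs[1])-35
cv2.imwrite('pics/o.png',cv2.resize(b[y:y+60,x:x+70],None,fx=9,fy=9,interpolation=cv2.INTER_CUBIC)[:,:,::-1])
s,R=axes();g=np.array(s['position'])+R[:,2]*.171;m=g+R[:,2]*.0898
pr=lambda P:((proj('scene',P)-[x,y])*9).round(0)
print('mouth',pr(m),'corners',[pr(m+R[:,0]*a+R[:,1]*c) for a,c in((.011,.011),(.011,-.011),(-.011,-.011),(-.011,.011))],'flange c',pr([.5184,.1658,.056]),'bar',[pr(g-R[:,2]*.017+R[:,0]*a) for a in(-.045,.045)])
E
```

```text
mouth [308. 381.] corners [array([357., 389.]), array([316., 341.]), array([258., 373.]), array([299., 421.])] flange c [313. 383.] bar [array([195., 229.]), array([454.,  92.])]
```

View pics/o.png

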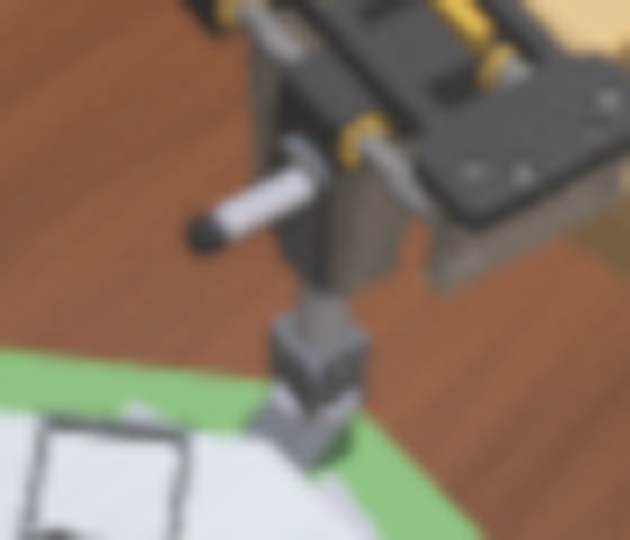

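The socket is sitting on the flange (lower corners around (275,385), (312,415) and (365,385)) and the key has turned with the tool. I'll back off a little to release the torque and see how it responds.

Call:
step_arm(
  rows=[
    [[0,0,0],[0,0,-2],1],
    [[0,0,0],[0,0,-2],1],
    [[0,0,0],[0,0,0],1],
    [[0,0,0],[0,0,0],1],
  ],
)

```text
time_s: 41.28
position: [0.5185, 0.1649, 0.3184]
tcp_rot: [-0.001, 0.753, 0.658, -0.002]
force: [-6.4, -3.0, 0.9]
width: 0.0218
finger_force: 30.0
```

```bash
python3 q.py
```

```text
[-6.4 -3.   0.9] [-0.95  1.96 -0.03] yaw -7.746476054721596 41.2833 [0.51847497 0.1648544  0.31841708]
```

Call:
step_arm(
  rows=[
    [[0,0,0],[0,0,6],1],
    [[0,0,0],[0,0,6],1],
    [[0,0,0],[0,0,0],1],
    [[0,0,0],[0,0,0],1],
  ],
)

```text
time_s: 41.62
position: [0.5184, 0.1651, 0.3183]
tcp_rot: [-0.001, 0.818, 0.575, -0.002]
force: [-7.3, -3.1, 1.4]
width: 0.0218
finger_force: 30.0
```

```bash
python3 q.py
```

```text
[-7.3 -3.1  1.4] [-0.84  2.1  -0.08] yaw -19.765815103738003 41.6167 [0.51837056 0.16511587 0.31831634]
```

Call:
step_arm(
  rows=[
    [[0,0,0.2],[0,0,0],1],
    [[0,0,0.2],[0,0,0],1],
    [[0,0,0],[0,0,0],1],
    [[0,0,0],[0,0,0],1],
    [[0,0,0],[0,0,0],1],
  ],
)

```text
time_s: 42.03
position: [0.5195, 0.1659, 0.3169]
tcp_rot: [-0.002, 0.818, 0.576, -0.0]
force: [-9.7, -1.4, 20.0]
width: 0.0219
finger_force: 30.0
```

```bash
cat >> q.py <<'E'
print('eff',np.round(s['joint_efforts'],2),'j7',round(s['joint_positions'][6],3))
E
python3 q.py
```

```text
[-9.7 -1.4 20. ] [-0.11  3.21 -0.  ] yaw -19.71681039897108 42.0333 [0.51947545 0.16592075 0.31693211]
eff [ 1.570e+00 -3.234e+01  9.830e+00 -1.846e+01 -6.100e-01 -3.970e+00
  1.000e-02] j7 -0.18
```

Call:
step_arm(
  rows=[
    [[0,0,-0.3],[0,0,0],1],
    [[0,0,0],[0,0,0],1],
    [[0,0,0],[0,0,0],1],
  ],
)

```text
time_s: 42.28
position: [0.5187, 0.1662, 0.3175]
tcp_rot: [-0.001, 0.818, 0.575, -0.001]
force: [-6.9, 1.2, -1.5]
width: 0.0216
finger_force: 30.0
```

```bash
python3 q.py
```

```text
[-6.9  1.2 -1.5] [ 0.35  1.82 -0.05] yaw -19.814854389066397 42.2833 [0.5187443  0.16624722 0.31746439]
eff [ 1.540e+00 -4.037e+01  1.347e+01 -2.217e+01  8.000e-02 -2.290e+00
  4.000e-02] j7 -0.185
```

Call:
step_arm(
  rows=[
    [[0,0,0],[0,0,4],1],
    [[0,0,0],[0,0,4],1],
    [[0,0,0],[0,0,0],1],
    [[0,0,0],[0,0,0],1],
  ],
)

```text
time_s: 42.62
position: [0.5188, 0.1663, 0.3175]
tcp_rot: [-0.001, 0.856, 0.516, -0.001]
force: [-6.4, 1.0, -0.8]
width: 0.0219
finger_force: 30.0
```

```bash
python3 q.py
```

```text
[-6.4  1.  -0.8] [ 0.3   1.93 -0.08] yaw -27.84151265387306 42.6167 [0.51879619 0.16627178 0.31745053]
eff [ 1.500e+00 -3.966e+01  1.401e+01 -2.199e+01 -1.000e-02 -2.420e+00
 -0.000e+00] j7 -0.3
```

Call:
step_arm(
  rows=[
    [[0,0,0],[0,0,4],1],
    [[0,0,0],[0,0,4],1],
    [[0,0,0],[0,0,0],1],
    [[0,0,0],[0,0,0],1],
  ],
)

```text
time_s: 42.95
position: [0.5189, 0.1663, 0.3174]
tcp_rot: [-0.001, 0.89, 0.455, -0.001]
force: [-6.2, -0.1, -1.9]
width: 0.0218
finger_force: 30.0
```

```bash
python3 q.py
```

```text
[-6.2 -0.1 -1.9] [ 0.28  1.89 -0.04] yaw -35.84102108213556 42.95 [0.51886805 0.16626936 0.31744266]
eff [  1.4  -39.72  14.57 -21.76  -0.07  -2.31  -0.  ] j7 -0.414
```

Call:
step_arm(
  rows=[
    [[0,0,0],[0,0,4],1],
    [[0,0,0],[0,0,4],1],
    [[0,0,0],[0,0,0],1],
    [[0,0,0],[0,0,0],1],
  ],
)

```text
time_s: 43.28
position: [0.5189, 0.1662, 0.3174]
tcp_rot: [-0.001, 0.92, 0.392, -0.001]
force: [-5.3, 1.0, -1.3]
width: 0.022
finger_force: 30.0
```

```bash
python3 q.py
```

```text
[-5.3  1.  -1.3] [ 0.18  1.78 -0.08] yaw -43.8336209241832 43.2833 [0.51889262 0.16624118 0.31741523]
eff [  1.32 -39.73  15.12 -21.52  -0.14  -2.26  -0.  ] j7 -0.528
```

The readings fit a picture: the screw met its stop at tool yaw of about +2, where the torque rose, and the soft contact let the socket ride over a corner. I'll turn on to the next flat and stop as soon as the torque rises.

Call:
step_arm(
  rows=[
    [[0,0,0],[0,0,4],1],
    [[0,0,0],[0,0,4],1],
    [[0,0,0],[0,0,4],1],
    [[0,0,0],[0,0,4],1],
    [[0,0,0],[0,0,4],1],
    [[0,0,0],[0,0,4],1],
    [[0,0,0],[0,0,4],1],
    [[0,0,0],[0,0,4],1],
    [[0,0,0],[0,0,2],1],
    [[0,0,0],[0,0,2],1],
    [[0,0,0],[0,0,0],1],
    [[0,0,0],[0,0,0],1],
  ],
)

```text
time_s: 44.28
position: [0.5192, 0.1658, 0.3175]
tcp_rot: [0.0, 0.996, 0.089, -0.001]
force: [-5.2, -0.3, -2.8]
width: 0.0222
finger_force: 30.0
```

```bash
python3 q.py
```

```text
[-5.2 -0.3 -2.8] [0.02 1.69 0.09] yaw -79.80313988774942 44.2833 [0.51920413 0.16584844 0.31751041]
eff [  0.86 -40.45  17.64 -20.39  -0.6   -1.91  -0.07] j7 -1.043
```

Call:
step_arm(
  rows=[
    [[0,0,0],[0,0,2],1],
    [[0,0,0],[0,0,2],1],
    [[0,0,0],[0,0,0],1],
    [[0,0,0],[0,0,0],1],
  ],
)

```text
time_s: 44.62
position: [0.5191, 0.1659, 0.3175]
tcp_rot: [0.0, 0.999, 0.054, -0.001]
force: [-5.1, 1.1, -0.7]
width: 0.0215
finger_force: 30.0
```

```bash
python3 q.py
```

```text
[-5.1  1.1 -0.7] [0.04 1.78 0.04] yaw -83.79888007541103 44.6167 [0.51908189 0.16592489 0.31745878]
eff [  1.08 -40.48  18.09 -20.33  -0.61  -2.1   -0.08] j7 -1.101
```

Call:
step_arm(
  rows=[
    [[0,0,0],[0,0,2],1],
    [[0,0,0],[0,0,0],1],
    [[0,0,0],[0,0,0],1],
  ],
)

```text
time_s: 44.87
position: [0.519, 0.1659, 0.3174]
tcp_rot: [-0.0, 0.999, 0.037, -0.001]
force: [-5.4, 0.7, -1.5]
width: 0.0221
finger_force: 30.0
```

```bash
python3 q.py
```

```text
[-5.4  0.7 -1.5] [0.09 1.86 0.01] yaw -85.79598583543672 44.8667 [0.51902134 0.16590162 0.31744582]
eff [  1.14 -40.51  18.27 -20.31  -0.64  -2.18  -0.08] j7 -1.13
```

Call:
step_arm(
  rows=[
    [[0,0,0],[0,0,2],1],
    [[0,0,0],[0,0,0],1],
    [[0,0,0],[0,0,0],1],
  ],
)

```text
time_s: 45.12
position: [0.519, 0.1659, 0.3175]
tcp_rot: [0.0, 1.0, 0.019, -0.001]
force: [-5.3, -0.7, -1.9]
width: 0.0217
finger_force: 30.0
```

```bash
python3 q.py
```

```text
[-5.3 -0.7 -1.9] [0.07 1.85 0.04] yaw -87.79142593071796 45.1167 [0.51904143 0.16593175 0.31746822]
eff [  1.17 -40.52  18.43 -20.23  -0.66  -2.2   -0.09] j7 -1.159
```

Call:
step_arm(
  rows=[
    [[0,0,0],[0,0,2],1],
    [[0,0,0],[0,0,0],1],
    [[0,0,0],[0,0,0],1],
  ],
)

```text
time_s: 45.37
position: [0.519, 0.1659, 0.3174]
tcp_rot: [0.0, 1.0, 0.002, -0.001]
force: [-6.0, -0.3, -1.8]
width: 0.0221
finger_force: 30.0
```

```bash
python3 q.py
```

```text
[-6.  -0.3 -1.8] [0.05 1.92 0.09] yaw -89.78167376005938 45.3667 [0.51898928 0.16590535 0.31744425]
eff [  1.21 -40.53  18.57 -20.16  -0.73  -2.23  -0.14] j7 -1.188
```

Call:
step_arm(
  rows=[
    [[0,0,0],[0,0,2],1],
    [[0,0,0],[0,0,0],1],
    [[0,0,0],[0,0,0],1],
  ],
)

```text
time_s: 45.62
position: [0.519, 0.1659, 0.3175]
tcp_rot: [0.0, 1.0, -0.016, -0.001]
force: [-6.3, 0.6, -2.1]
width: 0.0217
finger_force: 30.0
```

```bash
python3 q.py
```

```text
[-6.3  0.6 -2.1] [0.07 1.93 0.16] yaw -91.77871882897793 45.6167 [0.51903326 0.16593224 0.31749825]
eff [  1.22 -40.54  18.7  -20.04  -0.73  -2.24  -0.14] j7 -1.217
```

Call:
step_arm(
  rows=[
    [[0,0,0],[0,0,2],1],
    [[0,0,0],[0,0,0],1],
    [[0,0,0],[0,0,0],1],
  ],
)

```text
time_s: 45.87
position: [0.519, 0.1659, 0.3175]
tcp_rot: [0.0, 0.999, -0.033, -0.001]
force: [-7.0, 1.1, -0.7]
width: 0.0218
finger_force: 30.0
```

```bash
python3 q.py
```

```text
[-7.   1.1 -0.7] [0.04 1.99 0.14] yaw -93.77293200211231 45.8667 [0.5190279  0.16589676 0.31749025]
eff [  1.25 -40.55  18.84 -19.96  -0.8   -2.26  -0.18] j7 -1.246
```

Call:
step_arm(
  rows=[
    [[0,0,0],[0,0,-4],1],
    [[0,0,0],[0,0,-5],1],
    [[0,0,0],[0,0,-5],1],
    [[-0.15,0,0],[0,0,0],1],
    [[0,0,0],[0,0,0],1],
    [[0,0,0],[0,0,0],1],
  ],
)

```text
time_s: 46.37
position: [0.5184, 0.1656, 0.3181]
tcp_rot: [-0.0, 0.996, 0.087, 0.001]
force: [-2.6, 1.7, -3.3]
width: 0.0217
finger_force: 30.0
```

```bash
python3 q.py
```

```text
[-2.6  1.7 -3.3] [ 0.38  0.82 -0.  ] yaw -80.0556388807732 46.3667 [0.51835084 0.16559389 0.31810978]
eff [  1.18 -40.34  17.49 -18.58   0.16  -1.09   0.  ] j7 -1.046
```

Call:
step_arm(
  rows=[
    [[0,0,-1],[0,0,0],1],
    [[0,0,-2],[0,0,0],1],
    [[0,0,-4],[0,0,0],1],
    [[0,0,-3.5],[0,0,0],1],
    [[0,0,0],[0,0,0],1],
    [[0,0,0],[0,0,0],1],
  ],
)

```text
time_s: 46.87
position: [0.5191, 0.165, 0.4254]
tcp_rot: [-0.0, 0.996, 0.087, 0.003]
force: [-0.7, -0.7, -2.8]
width: 0.0217
finger_force: 30.0
```

```bash
python3 - <<'E'
from h import *
s,R=axes();print(s['force'],s['width']);plan(.4755,-.105,.262,-15,g=1)
E
```

```text
[-0.71655063 -0.73220435 -2.84980325] 0.021744184088737517
grasp [0.5201 0.1652 0.2544] yaw -80.0 d world cm [ -4.46 -27.02   0.76] dyaw 65.0 j7 -1.15 t 46.8667 tool shift [-9.07 25.84 -0.82]
[[-0.91, 2.58, -0.08], [0, 0, -6.5], 1],[[-1.19, 2.46, -0.08], [0, 0, -6.5], 1],[[-1.47, 2.31, -0.08], [0, 0, -6.5], 1],[[-1.72, 2.13, -0.08], [0, 0, -6.5], 1],[[-1.95, 1.92, -0.08], [0, 0, -6.5], 1],[[-2.15, 1.69, -0.08], [0, 0, -6.5], 1],[[-2.33, 1.44, -0.08], [0, 0, -6.5], 1],[[-2.48, 1.16, -0.08], [0, 0, -6.5], 1],[[-2.59, 0.87, -0.08], [0, 0, -6.5], 1],[[-2.68, 0.58, -0.08], [0, 0, -6.5], 1]
```

Call:
step_arm(
  rows=[
    [[-0.9,2.6,0],[0,0,-6.5],1],
    [[-1.2,2.5,0],[0,0,-6.5],1],
    [[-1.5,2.3,0],[0,0,-6.5],1],
    [[-1.7,2.1,0],[0,0,-6.5],1],
    [[-2.0,1.9,0],[0,0,-6.5],1],
    [[-2.1,1.7,0],[0,0,-6.5],1],
    [[-2.3,1.4,0],[0,0,-6.5],1],
    [[-2.5,1.2,0],[0,0,-6.5],1],
    [[-2.6,0.9,0],[0,0,-6.5],1],
    [[-2.7,0.6,0],[0,0,-6.5],1],
  ],
)

```text
time_s: 47.7
position: [0.4729, -0.1065, 0.4223]
tcp_rot: [0.0, 0.792, 0.611, -0.0]
force: [0.2, -0.0, -2.8]
width: 0.0219
finger_force: 30.0
```

Call:
step_arm(
  rows=[
    [[0,0,3],[0,0,0],1],
    [[0,0,3],[0,0,0],1],
    [[0,0,1],[0,0,0],1],
    [[0,0,0],[0,0,0],1],
    [[0,0,0],[0,0,0],1],
    [[0,0,0],[0,0,0],1],
  ],
)

```text
time_s: 48.2
position: [0.4743, -0.1053, 0.354]
tcp_rot: [0.001, 0.793, 0.609, 0.0]
force: [0.2, 0.1, -2.5]
width: 0.0218
finger_force: 30.0
```

```bash
python3 - <<'E'
from h import *
s,R=axes();g=np.array(s['position'])+R[:,2]*.171;m=g+R[:,2]*.0898
plan(.4755,-.105,.155,-15,g=1)
b=snap('scene')
cs=proj('scene',[.4755,-.105,.07]);x,y=int(cs[0])-35,int(cs[1])-35
cv2.imwrite('pics/p.png',cv2.resize(b[y:y+60,x:x+70],None,fx=9,fy=9,interpolation=cv2.INTER_CUBIC)[:,:,::-1])
pr=lambda P:((proj('scene',P)-[x,y])*9).round(0)
print('mouth',pr(m),'corners',[pr(m+R[:,0]*a+R[:,1]*c) for a,c in((.011,.011),(.011,-.011),(-.011,-.011),(-.011,.011))],'head',pr([.4755,-.105,.07]),'flange c',pr([.4755,-.105,.056]))
E
```

```text
grasp [ 0.4745 -0.1054  0.183 ] yaw -15.0 d world cm [ 0.1   0.04 -2.8 ] dyaw -0.0 j7 0.33 t 48.2 tool shift [0.07 0.08 2.8 ]
[[0.07, 0.08, 2.8], [0, 0, 0.0], 1]
mouth [302. 276.] corners [array([355., 289.]), array([321., 230.]), array([250., 264.]), array([283., 324.])] head [317. 317.] flange c [324. 341.]
```

View pics/p.png

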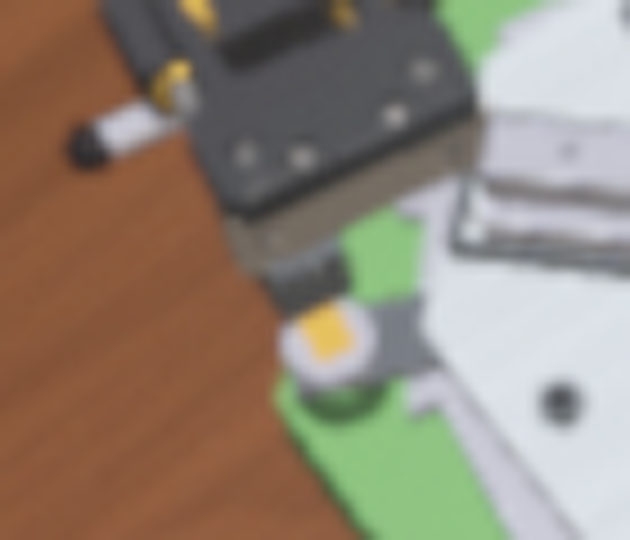

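The flange centre is at about (331,342), 8 px right of the expected spot, and the key's right lower corner is at (350,285). I'll shift about 3.5 mm in +x and descend.

Call:
step_arm(
  rows=[
    [[0.2,0.3,0],[0,0,0],1],
    [[0,0,1.2],[0,0,0],1],
    [[0,0,0.5],[0,0,0],1],
    [[0,0,0.4],[0,0,0],1],
    [[0,0,0.4],[0,0,0],1],
    [[0,0,0.4],[0,0,0],1],
    [[0,0,0],[0,0,0],1],
    [[0,0,0],[0,0,0],1],
  ],
)

```text
time_s: 48.92
position: [0.4766, -0.104, 0.3235]
tcp_rot: [-0.001, 0.793, 0.609, -0.001]
force: [-2.5, 0.9, -3.7]
width: 0.0217
finger_force: 30.0
```

```bash
python3 q.py
```

```text
[-2.5  0.9 -3.7] [0.1  0.66 0.01] yaw -15.014712534753663 48.9167 [ 0.47657015 -0.10399796  0.32348022]
eff [ 8.000e-02 -3.309e+01  9.260e+00 -2.059e+01 -2.800e-01 -6.900e-01
  1.000e-02] j7 0.379
```

Call:
step_arm(
  rows=[
    [[0,0,0.3],[0,0,0],1],
    [[0,0,0.3],[0,0,0],1],
    [[0,0,0],[0,0,0],1],
    [[0,0,0],[0,0,0],1],
  ],
)

```text
time_s: 49.25
position: [0.4765, -0.1038, 0.3174]
tcp_rot: [-0.001, 0.793, 0.609, -0.001]
force: [-2.9, 1.6, -4.3]
width: 0.022
finger_force: 30.0
```

```bash
python3 q.py
```

```text
[-2.9  1.6 -4.3] [0.23 1.2  0.  ] yaw -15.00148207075475 49.25 [ 0.47650401 -0.10382583  0.31742049]
eff [  0.16 -34.45   9.86 -21.94  -0.46  -1.29  -0.  ] j7 0.389
```

Call:
step_arm(
  rows=[
    [[0,-0.1,0],[0,0,4],1],
    [[0,0,0],[0,0,5],1],
    [[0,0,0],[0,0,5],1],
    [[0,0,0],[0,0,5],1],
    [[0,0,0],[0,0,5],1],
    [[0,0,0],[0,0,5],1],
    [[0,0,0],[0,0,5],1],
    [[0,0,0],[0,0,5],1],
    [[0,0,0],[0,0,5],1],
    [[0,0,0],[0,0,4],1],
    [[0,0,0],[0,0,0],1],
    [[0,0,0],[0,0,0],1],
  ],
)

```text
time_s: 50.25
position: [0.4759, -0.1037, 0.3178]
tcp_rot: [0.0, 0.972, 0.235, -0.001]
force: [-5.0, 0.3, -2.1]
width: 0.0223
finger_force: 30.0
```

```bash
python3 q.py
```

```text
[-5.   0.3 -2.1] [-0.01  1.51  0.06] yaw -62.86108773203897 50.25 [ 0.47585359 -0.10370453  0.31782657]
eff [ -0.5  -33.73  12.77 -20.91  -1.13  -1.24  -0.13] j7 -0.276
```

Call:
step_arm(
  rows=[
    [[0,0,0],[0,0,4],1],
    [[0,0,0],[0,0,4],1],
    [[0,0,0],[0,0,4],1],
    [[0,0,0],[0,0,2],1],
    [[0,0,0],[0,0,0],1],
    [[0,0,0],[0,0,0],1],
  ],
)

```text
time_s: 50.75
position: [0.4758, -0.1039, 0.3178]
tcp_rot: [0.0, 0.993, 0.114, -0.0]
force: [-4.8, -1.1, -3.1]
width: 0.0219
finger_force: 30.0
```

```bash
python3 q.py
```

```text
[-4.8 -1.1 -3.1] [-0.21  1.72  0.08] yaw -76.85765944127859 50.75 [ 0.47582016 -0.10389517  0.31783716]
eff [ -0.8  -34.53  13.71 -20.9   -1.42  -1.09  -0.09] j7 -0.468
```

Call:
step_arm(
  rows=[
    [[0,0,0],[0,0,2],1],
    [[0,0,0],[0,0,2],1],
    [[0,0,0],[0,0,2],1],
    [[0,0,0],[0,0,0],1],
    [[0,0,0],[0,0,0],1],
  ],
)

```text
time_s: 51.17
position: [0.4758, -0.104, 0.3178]
tcp_rot: [0.0, 0.998, 0.062, -0.0]
force: [-5.0, -0.5, -2.7]
width: 0.0217
finger_force: 30.0
```

```bash
python3 q.py
```

```text
[-5.  -0.5 -2.7] [-0.25  1.6   0.02] yaw -82.86860981830608 51.1667 [ 0.47580718 -0.10395835  0.31784351]
eff [ -0.86 -34.93  14.15 -20.79  -1.51  -1.03  -0.08] j7 -0.552
```

Call:
step_arm(
  rows=[
    [[0,0,0],[0,0,2],1],
    [[0,0,0],[0,0,2],1],
    [[0,0,0],[0,0,0],1],
    [[0,0,0],[0,0,0],1],
  ],
)

```text
time_s: 51.5
position: [0.4758, -0.104, 0.3178]
tcp_rot: [0.0, 1.0, 0.027, -0.0]
force: [-5.2, -1.2, -3.7]
width: 0.0218
finger_force: 30.0
```

```bash
python3 q.py
```

```text
[-5.2 -1.2 -3.7] [-0.29  1.68  0.04] yaw -86.86729827931215 51.5 [ 0.47581565 -0.10398777  0.31784291]
eff [ -0.9  -35.11  14.45 -20.66  -1.55  -0.99  -0.08] j7 -0.607
```

Call:
step_arm(
  rows=[
    [[0,0,0],[0,0,2],1],
    [[0,0,0],[0,0,2],1],
    [[0,0,0],[0,0,0],1],
    [[0,0,0],[0,0,0],1],
  ],
)

```text
time_s: 51.83
position: [0.4758, -0.104, 0.3179]
tcp_rot: [0.0, 1.0, -0.007, -0.0]
force: [-5.1, -1.4, -3.0]
width: 0.0219
finger_force: 30.0
```

```bash
python3 q.py
```

```text
[-5.1 -1.4 -3. ] [-0.25  1.75  0.04] yaw -90.85684736987766 51.8333 [ 0.47581835 -0.10400578  0.31787557]
eff [ -0.87 -35.2   14.74 -20.47  -1.63  -0.99  -0.13] j7 -0.663
```

Call:
step_arm(
  rows=[
    [[0,0,0],[0,0,2],1],
    [[0,0,0],[0,0,0],1],
    [[0,0,0],[0,0,0],1],
  ],
)

```text
time_s: 52.08
position: [0.4758, -0.104, 0.3179]
tcp_rot: [0.0, 1.0, -0.025, -0.0]
force: [-5.1, -1.3, -2.8]
width: 0.022
finger_force: 30.0
```

```bash
python3 q.py
```

```text
[-5.1 -1.3 -2.8] [-0.25  1.8   0.12] yaw -92.84335780987635 52.0833 [ 0.47580305 -0.10401406  0.31787114]
eff [ -0.86 -35.29  14.86 -20.39  -1.71  -0.99  -0.17] j7 -0.691
```

Call:
step_arm(
  rows=[
    [[0,0,0],[0,0,1.5],1],
    [[0,0,0],[0,0,0],1],
    [[0,0,0],[0,0,0],1],
  ],
)

```text
time_s: 52.33
position: [0.4758, -0.104, 0.3179]
tcp_rot: [0.0, 0.999, -0.038, -0.0]
force: [-5.9, -1.3, -2.8]
width: 0.0221
finger_force: 30.0
```

```bash
python3 q.py
```

```text
[-5.9 -1.3 -2.8] [-0.3   1.78  0.2 ] yaw -94.33480083621173 52.3333 [ 0.47579727 -0.10403539  0.31788383]
eff [ -0.85 -35.38  14.98 -20.31  -1.75  -0.97  -0.2 ] j7 -0.712
```

Call:
step_arm(
  rows=[
    [[0,0,0],[0,0,-5],1],
    [[0,0,0],[0,0,-5],1],
    [[0,0,0],[0,0,-5],1],
    [[-0.15,0,0],[0,0,0],1],
    [[0,0,0],[0,0,0],1],
    [[0,0,-1],[0,0,0],1],
    [[0,0,-2],[0,0,0],1],
    [[0,0,-4],[0,0,0],1],
    [[0,0,-4],[0,0,0],1],
    [[0,0,0],[0,0,0],1],
    [[0,0,0],[0,0,0],1],
  ],
)

```text
time_s: 53.25
position: [0.4758, -0.1042, 0.4302]
tcp_rot: [0.0, 0.996, 0.092, 0.003]
force: [-0.6, 0.5, -4.7]
width: 0.0218
finger_force: 30.0
```

```bash
python3 - <<'E'
from h import *
s,R=axes();print(s['force'],s['width'],s['joint_efforts'][6]);plan(.50,.20,.26,-79,g=1)
E
```

```text
[-0.57853972  0.50164538 -4.67987215] 0.021808783574413067 -0.08107833797112107
grasp [ 0.4769 -0.1042  0.2592] yaw -79.5 d world cm [ 2.31 30.42  0.08] dyaw 0.5 j7 -0.64 t 53.25 tool shift [  7.83 -29.49  -0.07]
[[0.98, -3.69, -0.01], [0, 0, -0.06], 1],[[0.98, -3.68, -0.01], [0, 0, -0.06], 1],[[0.99, -3.68, -0.01], [0, 0, -0.06], 1],[[0.99, -3.68, -0.01], [0, 0, -0.06], 1],[[0.99, -3.68, -0.01], [0, 0, -0.06], 1],[[1.0, -3.68, -0.01], [0, 0, -0.06], 1],[[1.0, -3.68, -0.01], [0, 0, -0.06], 1],[[1.01, -3.68, -0.01], [0, 0, -0.06], 1]
```

Call:
step_arm(
  rows=[
    [[1.0,-3.9,0],[0,0,0],1],
    [[1.0,-3.9,0],[0,0,0],1],
    [[1.0,-3.9,0],[0,0,0],1],
    [[1.0,-3.9,0],[0,0,0],1],
    [[1.0,-3.9,0],[0,0,0],1],
    [[1.0,-3.9,0],[0,0,0],1],
    [[1.0,-3.9,0],[0,0,0],1],
    [[1.0,-3.9,0],[0,0,0],1],
    [[1.0,-3.9,0],[0,0,0],1],
    [[1.0,-3.9,0],[0,0,0],1],
    [[0.9,-3.9,0],[0,0,0],1],
    [[0,0,0],[0,0,6],1],
  ],
)

```text
time_s: 54.25
position: [0.5022, 0.3477, 0.4252]
tcp_rot: [-0.001, 0.999, 0.045, -0.001]
force: [-0.5, 1.0, -2.7]
width: 0.022
finger_force: 30.0
```

Call:
step_arm(
  rows=[
    [[0,0,0],[0,0,6.5],1],
    [[0,0,3],[0,0,0],1],
    [[0,0,3],[0,0,0],1],
    [[0,0,0],[0,0,0],1],
    [[0,0,0],[0,0,0],1],
    [[0,0,0],[0,0,0],1],
    [[0,0,0],[0,0,0],1],
  ],
)

```text
time_s: 54.83
position: [0.5043, 0.3375, 0.3695]
tcp_rot: [-0.001, 1.0, -0.018, 0.001]
force: [-0.9, 0.1, -2.0]
width: 0.0221
finger_force: 30.0
```

```bash
python3 - <<'E'
from h import *
plan(.5058,.3397,.0995,-92,g=1)
E
```

```text
grasp [0.5047 0.3377 0.1985] yaw -92.0 d world cm [ 0.11  0.2  -9.9 ] dyaw 0.0 j7 -1.51 t 54.8333 tool shift [ 0.09 -0.19  9.9 ]
[[0.04, -0.07, 3.3], [0, 0, -0.01], 1],[[0.04, -0.07, 3.3], [0, 0, -0.01], 1],[[0.04, -0.07, 3.3], [0, 0, -0.01], 1]
```

Call:
step_arm(
  rows=[
    [[0.1,-0.2,0],[0,0,0],1],
    [[0,0,2.5],[0,0,0],1],
    [[0,0,2.0],[0,0,0],1],
    [[0,0,1.5],[0,0,0],1],
    [[0,0,1.5],[0,0,0],1],
    [[0,0,1.0],[0,0,0],1],
    [[0,0,0.8],[0,0,0],1],
    [[0,0,0.4],[0,0,0],1],
    [[0,0,0],[0,0,0],1],
    [[0,0,0],[0,0,0],1],
  ],
)

```text
time_s: 55.67
position: [0.505, 0.3396, 0.2715]
tcp_rot: [-0.0, 1.0, -0.018, 0.0]
force: [-0.1, -0.6, -3.0]
width: 0.0217
finger_force: 30.0
```

```bash
python3 q.py
```

```text
[-0.1 -0.6 -3. ] [-0.04  0.16 -0.04] yaw -92.00720955838771 55.6667 [0.50501318 0.33958996 0.27146987]
eff [-2.000e-02 -4.909e+01  2.095e+01 -1.413e+01 -3.000e-02 -7.000e-02
  1.000e-02] j7 -1.441
```

Call:
step_arm(
  rows=[
    [[0,0,0.15],[0,0,0],1],
    [[0,0,0],[0,0,0],1],
    [[0,0,0],[0,0,0],2.5],
    [[0,0,0],[0,0,0],4],
    [[0,0,0],[0,0,0],6],
    [[0,0,0],[0,0,0],6],
    [[0,0,-2],[0,0,0],6],
    [[0,0,-4],[0,0,0],6],
    [[0,0,-4],[0,0,0],6],
    [[0,0,-4],[0,0,0],6],
    [[-4,0,0],[0,0,0],6],
    [[-4,0,0],[0,0,0],6],
  ],
)

```text
time_s: 56.67
position: [0.4261, 0.3409, 0.4121]
tcp_rot: [-0.001, 1.0, -0.019, 0.002]
force: [-0.6, -0.5, -0.6]
width: 0.0599
finger_force: 0.0
```

Call:
step_arm(
  rows=[
    [[-4,-2,0],[0,0,0],6],
    [[-4,-2,0],[0,0,0],6],
    [[0,-4,0],[0,0,0],6],
    [[0,-4,0],[0,0,0],6],
    [[0,-4,0],[0,0,0],6],
    [[0,-4,0],[0,0,0],6],
    [[0,0,0],[0,0,0],6],
    [[0,0,0],[0,0,0],6],
  ],
)

```text
time_s: 57.33
position: [0.3564, 0.544, 0.4089]
tcp_rot: [0.001, 1.0, -0.016, 0.0]
force: [0.4, -0.3, 0.3]
width: 0.0599
finger_force: 0.0
```

```bash
python3 - <<'E'
from h import *
s,R=axes();print(s['position'],s['time_s'],s['force'])
A=cv2.imread('pics/a.png')[:,:,::-1]
for c in('top','scene'):
    im=eyes.get_image(c)
    for n,z in(('key',.009),('red_mark',.056),('pointer',.05),('blank0',.056)):
        for d in place_of(c,n)[:4]:
            if d['conf']>.3:print(c,n,round(d['conf'],2),np.round(d['centre'],1),ray(c,d['centre'],z)[:2].round(3))
    for d in find_in(c,'key')[:4]:print(c,'keybox',round(d['conf'],2),np.round(d['box'],0))
    old=cv2.imread('pics/'+('a' if c=='top' else 'b')+'.png')[:,:,::-1]
    d=cv2.absdiff(im,old).max(2);n,l,st,ce=cv2.connectedComponentsWithStats((cv2.GaussianBlur(d,(3,3),0)>40).astype('uint8'))
    print([(st[i][:4].tolist(),int(st[i][4])) for i in range(1,n) if st[i][4]>12][:14])
E
```

```text
[0.35642374 0.5440388  0.40888046] 57.3333 [ 0.38357367 -0.30458663  0.34931323]
top key 0.79 [154.7 310.9] [0.236 0.471]
top key 0.55 [286.9 135. ] [0.824 0.048]
top key 0.46 [200.1 228.4] [0.505 0.332]
top red_mark 0.75 [299.6 178.6] [0.665 0.005]
top pointer 0.84 [298.6 172.2] [0.687 0.008]
top pointer 0.34 [296.6 208.1] [0.569 0.014]
top blank0 0.69 [312.1 198.8] [ 0.599 -0.035]
top blank0 0.49 [305.5 230. ] [ 0.498 -0.014]
top blank0 0.43 [279.1 192.1] [0.62  0.071]
top blank0 0.37 [236.7 165.9] [0.706 0.21 ]
top keybox 0.86 [286. 124.  30.  34.]
top keybox 0.51 [194. 226.  16.  29.]
top keybox 0.51 [147. 310.  26.  25.]
top keybox 0.34 [294. 212.  77.  77.]
[([298, 179, 18, 10], 69), ([270, 187, 6, 6], 23), ([307, 188, 19, 22], 144), ([262, 192, 8, 19], 46), ([284, 195, 8, 6], 21), ([275, 198, 6, 6], 17), ([269, 206, 13, 7], 28), ([309, 213, 13, 6], 27), ([386, 216, 13, 17], 201), ([258, 219, 13, 7], 51), ([411, 219, 15, 18], 203), ([321, 221, 8, 14], 44), ([309, 222, 6, 6], 14), ([298, 226, 23, 18], 139)]
scene key 0.7 [348.1 159.2] [0.515 0.346]
scene key 0.68 [368.8 291.4] [0.824 0.055]
scene key 0.48 [313.5  96.3] [0.248 0.479]
scene red_mark 0.6 [312.1 254. ] [0.668 0.013]
scene pointer 0.93 [308.5 259.3] [ 0.67  -0.002]
scene blank0 0.77 [311.1 224.5] [0.609 0.074]
scene blank0 0.64 [252.8 221.8] [ 0.494 -0.028]
scene blank0 0.52 [276.9 254.8] [ 0.607 -0.05 ]
scene blank0 0.33 [264.2 339.9] [ 0.735 -0.215]
scene keybox 0.53 [352. 142.  25.  30.]
scene keybox 0.5 [312.  81.   6.  39.]
[([108, 0, 48, 40], 1312), ([156, 0, 11, 23], 68), ([310, 0, 8, 17], 112), ([343, 0, 54, 52], 1393), ([334, 14, 4, 7], 21), ([89, 26, 8, 25], 88), ([109, 37, 56, 48], 989), ([261, 186, 35, 10], 134), ([294, 190, 13, 10], 60), ([259, 197, 4, 5], 18), ([243, 201, 5, 6], 16), ([264, 201, 9, 11], 29), ([296, 203, 29, 18], 155), ([248, 208, 5, 4], 16)]
```

```bash
python3 -c "
from plant import manip
print(manip.sign_off())"
```

```text
the job is handed in; nothing more can be done
None
```

I handed the job in at about 57 s. All three blanks are in nests, the red mark is at the pointer with the plate backed against the pawl, both lock screws are turned to their stops, and the key is back in its block. The stops were judged only from the torque rise, and on the first screw the key slipped over a corner before I re-tightened it.

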